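# Change the jars in the jar warmer

### The job

Change over the jar warmer: swing its lid right up and back until it rests on its stop, take out the tall jar that is in it and stand it upright on the round cork trivet, with its whole foot on it, and stand every flat preserving jar from the worktop upright in the well. Only then shut the lid fully; at the end the dial's pointer must be at the long mark on its scale. Leave the two spice jars where they are, and since something may get knocked or slip on the way, check and put it right.

Things in the scene. Friction and masses are not known exactly. Their poses are not given: they have to be found in the camera images.
- warmer: Fixed white jar warmer. Origin on the worktop under the centre of its open well; x points from its front to its hinged rear, y to its console (left), z up. Well outside 150 mm (x) by 244 mm (y), walls 8 mm, inside 134 by 228 mm; rim 78 mm and inner floor 36 mm above the worktop. The console, with a deck 78 mm high, covers y = 122 to 228 mm, x = -75 to 75 mm. The well has room for three jars side by side along y, for example at y = -76, 0 and 76 mm.
- lid (a joint): Angle of the aluminium lid, rad: 0 shut, about 1.62 resting open on its stop. The hinge runs along the warmer's y axis. Its weight (0.4 kg) closes it below about 1.0 rad and carries it on to the stop above that, slowly (damped).
- lid_hinge (a point): Middle of the hinge line, on the rear rim: x = 75 mm, y = 0, z = 78 mm in the warmer's frame.
- lid_bar (a point): Middle of the lid's round handle bar: 12 mm thick, 112 mm free length along the warmer's y, 45 mm ahead of the lid's front edge. Lid shut: 195 mm ahead of the hinge (warmer -x) and 50 mm above it; it swings about the hinge with the lid. The lid itself is 150 mm deep and 63 mm high (hollow), so jars may stand up to 50 mm above the rim.
- dial (a joint): Angle of the dial, rad, growing clockwise seen from above, range 0 to 4.5; at 0 its pointer points along the warmer's +x (to the rear). It stays where it is left (friction 0.03 N m). At the long mark it reads 2.40.
- dial_grip (a point): On the vertical axis of the dial, on the console deck; the point lies at the height to grip, 30 mm above the deck. The dial has a bar grip 48 mm long, 13 mm wide and 36 mm high (its top 12 mm above this point), lying along the pointer direction, with a white pointer line at one end, on a disc 50 mm across whose top is 8 mm above the deck. Its x axis is the pointer direction.
- mark (a point): The long white mark on the dial's scale, 38 mm from the dial's axis; the other marks are short thin ticks.
- trivet_top (a point): Centre of the top of the fixed round cork trivet, 100 mm in diameter, 10 mm thick.
- pesto_mid (a point): The finished tall glass jar (pesto) with a flat screw lid, 51 mm in diameter, 92 mm tall, 0.17 kg; starts standing in the well. Point at its centre, half-way up; z is its own axis (up).
- jam_0_mid (a point): Flat glass preserving jar with a steel screw lid, straight-sided, 60 mm in diameter, 54 mm tall, 0.18 kg; may be absent (None). Point at its centre, half-way up; z is its own axis (up).
- jam_1_mid (a point): Flat glass preserving jar with a steel screw lid, straight-sided, 60 mm in diameter, 54 mm tall, 0.18 kg; may be absent (None). Point at its centre, half-way up; z is its own axis (up).
- jam_2_mid (a point): Flat glass preserving jar with a steel screw lid, straight-sided, 60 mm in diameter, 54 mm tall, 0.18 kg; may be absent (None). Point at its centre, half-way up; z is its own axis (up).
- paprika_mid (a point): Bystander: slim spice jar, 45 mm across, 100 mm tall. Point at its centre, half-way up; z is its own axis (up).
- pepper_mid (a point): Bystander: slim spice jar, 44 mm across, 99 mm tall. Point at its centre, half-way up; z is its own axis (up).
Mind the look-alikes: they are no part of the job. Of the things that look like the part that bears trivet_top, the larger one is meant.

How it is judged:
By the outcome, as a careful person would: the job done as asked, in the order asked, and still so for the second after the job is handed in, with the robot touching nothing.
Of jam_0, jam_1, jam_2 only 2 to 3 are there at a start; the rules pass over those that are not, and their reading is None.
At some moment in a run one of jam_0, jam_1, jam_2 may be knocked a few centimetres aside while the robot is not near it.
Once in a run the grip may slacken for a moment while it holds something.
It also fails if it takes over 208 s, if anything falls off the work surface, if the arm or the gripper's body presses on something with over 40 N, if the wrist force passes 120 N, or if a joint passes its speed limit or range.

### The arm

A 6-joint arm with a two-finger parallel gripper is mounted at the origin on a cart in front of the work surface, level with it; the furniture and walls round the work are solid. World frame = base frame: x ahead of the robot, y to its left, z up, the work surface at z = 0. Lengths are in m, angles in rad, forces in N, time in s.
With the tool pointing down it reaches from about 0.35 to 0.775 m from the base axis. Payload 7.3 kg.
Tool frame: the origin (TCP) lies at the very end of the fingers, on their centre line; the grasp point (between the pads) lies 19 mm behind it; z points along the fingers, y is the line along which they close (so a half turn about z gives the same grasp; the last joint's range is limited). The gripper opens to 92 mm and grips with 3 to 60 N. Pads are 19 mm wide; open, the fingers measure 130 mm over their backs; the gripper's body (75 mm by 190 mm) begins 47 mm behind the grasp point.
Start: joints at [1.168, 0.342, 1.524, -0, 1.275, -0.146], TCP at [0.133, 0.508, 0.227] pointing down, gripper open.
Joint ranges: [-2.53, 2.53], [-0.77, 2.02], [0.04, 2.7], [-1, 4.14], [0.28, 2.66], [-3.11, 3.11]. Speed limits (rad/s): [2.57, 2.57, 3.14, 3.14, 3.14, 3.14].

### API

Orientations are given as [roll, pitch, yaw] about the fixed x, y, z axes, in that order (R = Rz(yaw) Ry(pitch) Rx(roll)).
In Python, from cell import robot, read_camera, get_calibration gives the robot as it stands. The module is installed in compiled form; this text tells all that it offers.
- The arm moves only by the tool send_rows, never from a script. Its argument "plan" is a list of rows, each a list of 2 entries, a list of its own where there are three numbers: the shift along the tool's x, y, z as a fraction of full scale, then the turn, a rotation vector about the tool's x, y, z as a fraction of full scale. A call has exactly 10 rows; each row shifts and turns the commanded pose from where the row before left it, along the tool's axes as they then stand; what a row does not reach is not made up. Full scale, the value 1, is 0.025 m for a shift and 90 degrees for a turn. A row lasts 1/8 s, in which the tool goes at most 62.5 mm and 10.7 degrees, less where a joint would pass 70% of its speed; a pose out of reach is approached as far as the arm can. A call with a number of a shift or a turn outside -1 to 1 is refused whole. A call with a gripper value outside its range is refused whole. "gripper" is the opening, from -1 (shut) to 1 (fully open), so that 0 is half open, set as the call begins (left out, the last holds). The fingers move at their own pace and stop on an object; "force" is the grip in N (left out, the last holds). Time passes only in rows, so rows that do not move let the fingers close, or fill a call up. It gives the time, the measured TCP pose, the force, the opening and the grip force at its end, in the units of the state.
- robot.observe(): the state, without advancing time (a new reading comes with each control period).
- read_camera(name): name is "side" or "top"; returns (picture, depth): 384x512x3 uint8, blue, green, red; 384x512 float32, m along the optical axis (not along the pixel's ray), 0 where there is no reading.
- get_calibration(name): a dict with "intrinsics" (3x3 intrinsics, pixels), "rvec" (rotation vector, rad) and "tvec" (3), from world to camera coordinates, as OpenCV has them. Camera axes: x right, y down, z forward; pixel columns grow to the right and rows downward; lengths in m; the calibration is good to about 2 mm. A picture is of the moment at which its call begins. get_calibration takes no time and is no camera call.
- robot.hand_in(): hands the job in; it is judged then, once.
The state is a dict: "time": time; "qpos": joint angles; "qvel": joint speeds; "joint_efforts": joint torques, N m; "tool_pos": TCP position; "tool_rot": TCP orientation; "contact_force": force on the tool from outside, world axes, zero at the start; "torque": the same for the moment, N m; "opening": finger opening in m; "grip_force": force on a finger pad.
Only numpy, scipy, OpenCV 4.12 (cv2) and the standard library are available. Lean on these libraries where they do the work, as an engineer would, in place of code of your own. Each camera call takes 0.05 s, during which the arm holds its last target. There are 200 camera calls.

## Working session

There is one attempt and no reset: what is moved stays moved. The work goes in short steps, Python scripts to look and compute and a tool call to move; the robot and the scene stay as the last step left them, time stands still between calls to the robot, and variables do not carry over. Pictures are saved under pics/ and viewed, at most 14 in all, crops included, and the job is handed in when it is done.

Besides the shell and the picture viewer there is one more tool, called as name([rows], argument=value, ...), one row to a line, values as JSON. send_rows: Moves the arm, as the interface text tells. Shift numbers are shares of 0.025 m and turn numbers shares of 90 degrees, none past 1 either way. Its arguments: {"type":"object","properties":{"plan":{"type":"array"},"gripper":{"type":"number"},"force":{"type":"number"}},"required":["plan"]}

```bash
mkdir -p pics
cat > h.py <<'E'
import numpy as np, cv2
from cell import robot, read_camera, get_calibration
from scipy.spatial.transform import Rotation as R
def cal(n):
    c=get_calibration(n); return np.array(c["intrinsics"]),cv2.Rodrigues(np.array(c["rvec"],float))[0],np.array(c["tvec"],float).ravel()
def ray(n,u,v,z):
    K,Rm,t=cal(n); o=-Rm.T@t; d=Rm.T@np.linalg.inv(K)@[u,v,1]; return o+d*(z-o[2])/d[2]
def cloud(n,dep):
    K,Rm,t=cal(n); v,u=np.mgrid[:384,:512]; p=np.stack([(u-K[0,2])/K[0,0]*dep,(v-K[1,2])/K[1,1]*dep,dep],-1)
    return (p-t)@Rm
def proj(n,p):
    K,Rm,t=cal(n); q=K@(Rm@np.asarray(p,float)+t); return q[:2]/q[2]
def snap(tag):
    r={}
    for n in("side","top"):
        im,d=read_camera(n); np.savez(f"pics/{tag}_{n}.npz",im=im,d=d); r[n]=(im,d)
    return r
E
python3 - <<'E'
from h import *
r=snap("a")
for n in r: cv2.imwrite(f"pics/a_{n}.png",cv2.resize(r[n][0],(800,600),interpolation=cv2.INTER_CUBIC)); K,Rm,t=cal(n); print(n,-Rm.T@t, Rm[2],K[0,0])
print(robot.observe())
E
```

```text
side [ 0.31890242 -0.89172891  0.64695584] [ 0.20943786  0.8476126  -0.48753324] 399.84839851896874
top [0.38867223 0.04654318 1.4646989 ] [ 0.13048477 -0.01285009 -0.99136704] 463.8857014835219
{'time': 0.1, 'qpos': array([ 1.16798563e+00,  3.42661378e-01,  1.52490308e+00, -3.18534843e-05,
        1.27542944e+00, -1.45976057e-01]), 'qvel': array([ 0.00110544, -0.00095682, -0.00171596, -0.0012008 , -0.00027788,
       -0.00046061]), 'joint_efforts': array([ 3.03854620e-03, -4.31999052e+01, -2.44696641e+01,  7.20078265e-02,
        5.25800907e-02, -3.03354909e-05]), 'tool_pos': array([0.13319164, 0.50744594, 0.22611657]), 'tool_rot': array([-3.14020188e+00, -1.73685406e-04,  2.88476719e+00]), 'contact_force': array([-0.41407143,  0.66074493, -0.42907674]), 'torque': array([ 0.00357804,  0.01672579, -0.03459057]), 'grip_force': 0.0, 'opening': 0.09202386441418563}
```

View pics/a_top.png

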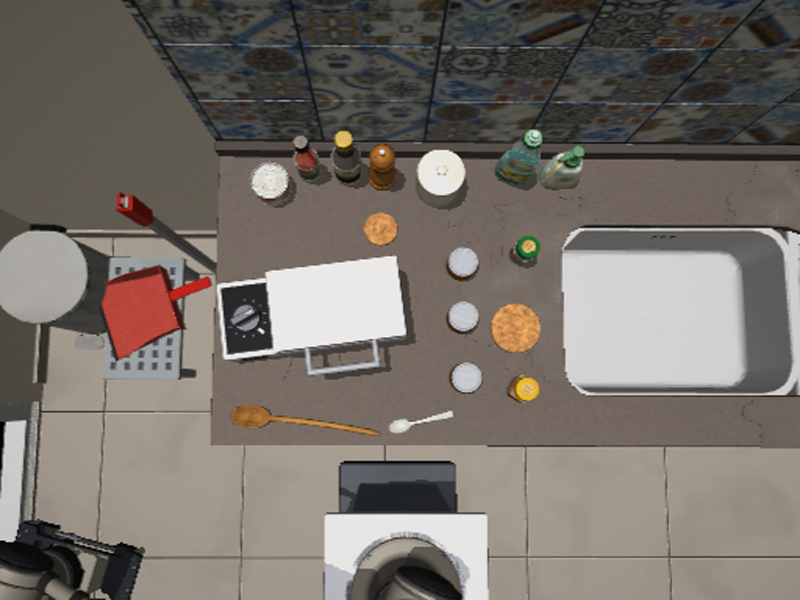

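View pics/a_side.png

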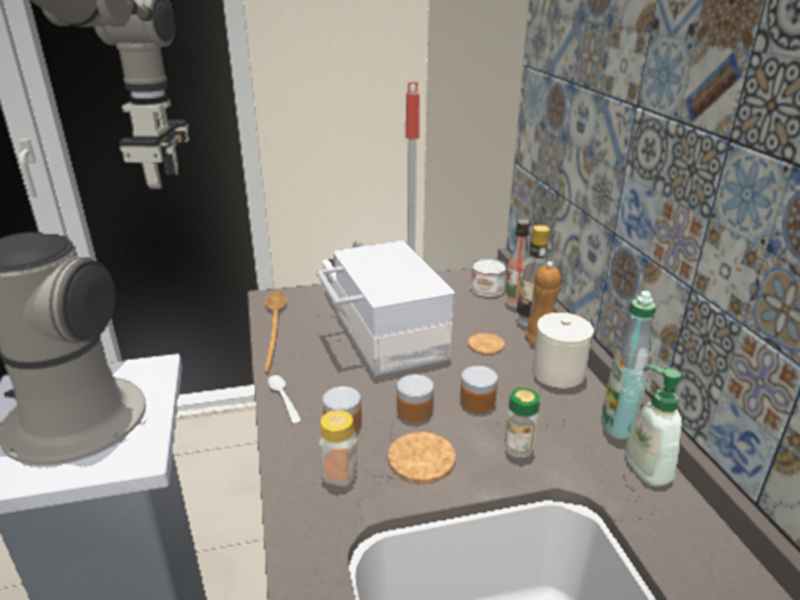

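The top view (in 800x600 pixels) shows three flat jars at (462,262), (463,317) and (466,377). The large trivet is at (516,328), the spice jars at (527,247) and (525,388), the dial at (245,318) and the lid bar at about (343,367). Next I'll measure them.

```bash
cat > m.py <<'E'
from h import *
r=np.load("pics/a_top.npz"); im,d=r["im"],r["d"]; P=cloud("top",d)
for nm,u,v,z in [("j0",462,262,.054),("j1",463,317,.054),("j2",466,377,.054),("green",528,244,.1),("yellow",526,385,.1)]:
    u,v=u*.64,v*.64
    Q=P[int(v)-16:int(v)+17,int(u)-16:int(u)+17].reshape(-1,3)
    q=Q[(abs(Q[:,2]-z)<.008)]; print(nm,q.mean(0).round(4),(q.min(0)+q.max(0))/2,np.ptp(q,axis=0)[:2],len(q),ray("top",u,v,z))
hsv=cv2.cvtColor(im,cv2.COLOR_BGR2HSV)
m=((hsv[...,0]>5)&(hsv[...,0]<22)&(hsv[...,1]>110)&(hsv[...,2]>120)).astype(np.uint8)
n,l,s,c=cv2.connectedComponentsWithStats(m)
for i in range(1,n):
    if s[i,4]>150: print("cork",c[i]/.64,s[i,4],ray("top",*c[i],.01),P[l==i].mean(0))
m=((abs(P[...,2]-.141)<.008)&(P[...,1]>0)&(P[...,0]<.75)&(P[...,0]>.2)).astype(np.uint8)
n,l,s,c=cv2.connectedComponentsWithStats(m);i=1+s[1:,4].argmax()
q=P[l==i]; rc=cv2.minAreaRect(q[:,:2].astype(np.float32)*1000); print("lid",rc,q.mean(0),cv2.boxPoints(rc))
# console deck dark
m=((abs(P[...,2]-.078)<.012)&(P[...,1]>.3)&(hsv[...,2]<70)&(P[...,0]>.25)&(P[...,0]<.7)).astype(np.uint8)
q=P[m>0]; print("deck",cv2.minAreaRect(q[:,:2].astype(np.float32)*1000))
m=(P[...,2]>.095)&(abs(P[...,2]-.12)<.015)&(P[...,1]>0)&(P[...,0]<.5)&(P[...,0]>.25)
c=im[175:220,135:180]
q=P[222:245,190:250].reshape(-1,3);q=q[q[:,2]>.11]; print("bar",q.mean(0) if len(q) else 0,len(q),np.ptp(q,axis=0))
q=P[180:228,138:178].reshape(-1,3);q=q[(q[:,2]>.105)&(q[:,2]<.13)]; print("dialgrip",q.mean(0),len(q),cv2.minAreaRect(q[:,:2].astype(np.float32)*1000))
cv2.imwrite("pics/dial.png",cv2.resize(im[170:232,135:180],None,fx=9,fy=9,interpolation=cv2.INTER_CUBIC))
E
python3 m.py
```

```text
j0 [ 0.641  -0.1101  0.0531] [ 0.64186042 -0.10995029  0.05401848] [0.0566582  0.05591978] 277 [ 0.6398261  -0.10883523  0.054     ]
j1 [ 0.5329 -0.1098  0.0533] [ 0.53319571 -0.10906074  0.05380394] [0.05607674 0.05573101] 275 [ 0.53057973 -0.10978918  0.054     ]
j2 [ 0.414  -0.1151  0.0532] [ 0.41484488 -0.11450009  0.05337005] [0.05434735 0.05517907] 285 [ 0.41386463 -0.11451127  0.054     ]
green [ 0.6632 -0.231   0.0996] [ 0.66388098 -0.23172214  0.09980186] [0.04107368 0.04291939] 161 [ 0.66745456 -0.23109676  0.1       ]
yellow [ 0.3921 -0.2226  0.1003] [ 0.39103847 -0.22279967  0.09934659] [0.04076537 0.04199604] 176 [ 0.39854939 -0.221658    0.1       ]
cork [380.01621037 228.35914986] 347 [0.71663109 0.05385481 0.01      ] [0.71538994 0.05388476 0.01577235]
cork [514.74944409 327.54129606] 787 [ 0.51413257 -0.21898527  0.01      ] [ 0.51407085 -0.21867854  0.01185954]
cork [279.15097892 419.15788153] 498 [0.33057715 0.2509498  0.01      ] [0.33086687 0.24995756 0.01656782]
lid ((542.4998779296875, 134.16796875), (161.06138610839844, 244.2943878173828), 7.735339164733887) [0.54682112 0.13466977 0.14150406] [[446.2613    244.36446  ]
 [479.14264     2.2930431]
 [638.73846    23.971481 ]
 [605.8571    266.0429   ]]
deck ((572.9740600585938, 345.0885009765625), (251.5438690185547, 91.91220092773438), 25.886398315429688)
bar [0.43598659 0.1260667  0.14214668] 289 [0.07885725 0.15963205 1.35368097]
dialgrip [0.52442679 0.30670594 0.11951418] 87 ((525.089599609375, 307.78985595703125), (13.901589393615723, 48.416404724121094), 28.933303833007812)
```

View pics/dial.png

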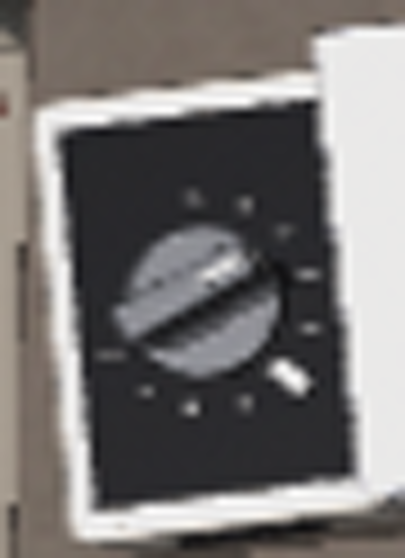

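The dial's pointer is about 1.20 rad, with the bar grip centred at (525, 308) mm. The long mark sits where 2.40 rad should be, given a warmer yaw of about 7.7° and an origin of about (0.546, 0.1345). I'll do the dial first, because the arm starts on that side.

```bash
cat >> h.py <<'E'
def go(x,y,z,psi):
    s=robot.observe(); p=s["tool_pos"]; Rm=R.from_euler("xyz",s["tool_rot"]).as_matrix()
    d=Rm.T@(np.array([x,y,z])-p)/.025
    Rt=R.from_euler("xyz",[np.pi,0,np.radians(psi)]).as_matrix()
    w=np.degrees(R.from_matrix(Rm.T@Rt).as_rotvec())/90
    print("t",round(s["time"],1),"pos",p.round(4),"psi",np.degrees(s["tool_rot"]).round(1),"shift total",d.round(2),"turn total",w.round(3),"F",s["contact_force"].round(1),"open",round(s["opening"],4),round(s["grip_force"],1))
W0=np.array([.546,.1345]); YW=np.radians(7.7)
def wp(x,y): c,s=np.cos(YW),np.sin(YW); return W0+[c*x-s*y,s*x+c*y]
E
python3 -c "
from h import *
go(.525,.308,.091,118.9); print(wp(-.12,0),wp(.075,0))"
```

```text
t 0.1 pos [0.1332 0.5074 0.2261] psi [-179.9   -0.   165.3] shift total [-17.19  -3.73   5.41] turn total [-0.001  0.     0.515] F [-0.4  0.7 -0.4] open 0.092 0.0
[0.42708202 0.11842166] [0.62032374 0.14454896]
```

send_rows([
  [[-0.955, -0.207, 0], [0, 0, 0]],
  [[-0.955, -0.207, 0], [0, 0, 0]],
  [[-0.955, -0.207, 0], [0, 0, 0]],
  [[-0.955, -0.207, 0], [0, 0, 0]],
  [[-0.955, -0.207, 0], [0, 0, 0]],
  [[-0.955, -0.207, 0], [0, 0, 0]],
  [[-0.955, -0.207, 0], [0, 0, 0]],
  [[-0.955, -0.207, 0], [0, 0, 0]],
  [[-0.955, -0.207, 0], [0, 0, 0]],
  [[-0.955, -0.207, 0], [0, 0, 0]],
], gripper=-0.13, force=20)

```text
time: 1.35
tool_pos: [0.3516, 0.3966, 0.2263]
tool_rot: [-3.141, -0.001, 2.885]
contact_force: [1.6, 0.6, 0.4]
opening: 0.0401
grip_force: 0.0
```

send_rows([
  [[-0.955, -0.207, 0], [0, 0, 0]],
  [[-0.955, -0.207, 0], [0, 0, 0]],
  [[-0.955, -0.207, 0], [0, 0, 0]],
  [[-0.955, -0.207, 0], [0, 0, 0]],
  [[-0.955, -0.207, 0], [0, 0, 0]],
  [[-0.955, -0.207, 0], [0, 0, 0]],
  [[-0.955, -0.207, 0], [0, 0, 0]],
  [[-0.955, -0.207, 0], [0, 0, 0]],
  [[0, 0, 0], [0, 0, 0.103]],
  [[0, 0, 0], [0, 0, 0.103]],
])

```text
time: 2.6
tool_pos: [0.5263, 0.3078, 0.2264]
tool_rot: [-3.141, -0.0, 2.555]
contact_force: [0.0, -0.3, -0.6]
opening: 0.0401
grip_force: 0.0
```

send_rows([
  [[0, 0, 0.5], [0, 0, 0.103]],
  [[0, 0, 0.5], [0, 0, 0.103]],
  [[0, 0, 0.5], [0, 0, 0.103]],
  [[0, 0, 0.5], [0, 0, 0]],
  [[0, 0, 0.5], [0, 0, 0]],
  [[0, 0, 0], [0, 0, 0]],
  [[0, 0, 0], [0, 0, 0]],
  [[0, 0, 0], [0, 0, 0]],
  [[0, 0, 0], [0, 0, 0]],
  [[0, 0, 0], [0, 0, 0]],
])

```text
time: 3.85
tool_pos: [0.5254, 0.3086, 0.1645]
tool_rot: [3.141, -0.0, 2.076]
contact_force: [0.3, 0.1, 0.4]
opening: 0.0402
grip_force: 0.0
```

```bash
python3 -c "
from h import *
go(.525,.308,.091,118.9)"
```

```text
t 3.9 pos [0.5254 0.3086 0.1645] psi [180.   -0.  118.9] shift total [-0.01 -0.03  2.94] turn total [ 0.    -0.     0.001] F [0.3 0.1 0.4] open 0.0402 0.0
```

send_rows([
  [[0, 0, 0.49], [0, 0, 0]],
  [[0, 0, 0.49], [0, 0, 0]],
  [[0, 0, 0.49], [0, 0, 0]],
  [[0, 0, 0.49], [0, 0, 0]],
  [[0, 0, 0.49], [0, 0, 0]],
  [[0, 0, 0.49], [0, 0, 0]],
  [[0, 0, 0], [0, 0, 0]],
  [[0, 0, 0], [0, 0, 0]],
  [[0, 0, 0], [0, 0, 0]],
  [[0, 0, 0], [0, 0, 0]],
])

```text
time: 5.1
tool_pos: [0.5256, 0.3087, 0.0912]
tool_rot: [3.141, 0.0, 2.076]
contact_force: [0.8, -0.4, -0.3]
opening: 0.0398
grip_force: 0.0
```

send_rows([
  [[0, 0, 0], [0, 0, 0]],
  [[0, 0, 0], [0, 0, 0]],
  [[0, 0, 0], [0, 0, 0]],
  [[0, 0, 0], [0, 0, 0]],
  [[0, 0, 0], [0, 0, 0]],
  [[0, 0, 0], [0, 0, 0]],
  [[0, 0, 0], [0, 0, 0]],
  [[0, 0, 0], [0, 0, 0]],
  [[0, 0, 0], [0, 0, 0]],
  [[0, 0, 0], [0, 0, 0]],
], gripper=-1, force=20)

```text
time: 6.35
tool_pos: [0.526, 0.3088, 0.0909]
tool_rot: [3.14, 0.0, 2.076]
contact_force: [3.9, 1.8, -3.7]
opening: 0.0127
grip_force: 20.0
```

send_rows([
  [[0, 0, 0], [0, 0, 0.085]],
  [[0, 0, 0], [0, 0, 0.085]],
  [[0, 0, 0], [0, 0, 0.085]],
  [[0, 0, 0], [0, 0, 0.085]],
  [[0, 0, 0], [0, 0, 0.085]],
  [[0, 0, 0], [0, 0, 0.085]],
  [[0, 0, 0], [0, 0, 0.085]],
  [[0, 0, 0], [0, 0, 0.085]],
  [[0, 0, 0], [0, 0, 0.083]],
  [[0, 0, 0], [0, 0, 0]],
])

```text
time: 7.6
tool_pos: [0.527, 0.3087, 0.0909]
tool_rot: [3.14, -0.003, 0.876]
contact_force: [7.9, 1.9, -5.3]
opening: 0.013
grip_force: 20.0
```

send_rows([
  [[0, 0, 0], [0, 0, 0]],
  [[0, 0, 0], [0, 0, 0]],
  [[0, 0, 0], [0, 0, 0]],
  [[0, 0, 0], [0, 0, 0]],
  [[0, 0, -0.8], [0, 0, 0]],
  [[0, 0, -0.8], [0, 0, 0]],
  [[0, 0, -0.8], [0, 0, 0]],
  [[0, 0, -0.8], [0, 0, 0]],
  [[0, 0, -0.8], [0, 0, 0]],
  [[0, 0, -0.8], [0, 0, 0]],
], gripper=-0.35)

```text
time: 8.85
tool_pos: [0.5251, 0.3085, 0.2114]
tool_rot: [-3.141, 0.0, 0.877]
contact_force: [-0.4, -0.5, 0.1]
opening: 0.0302
grip_force: 0.0
```

```bash
python3 -c "
from h import *
p=wp(-.12,0);go(p[0],p[1],.2,97.7)"
```

```text
t 8.8 pos [0.5251 0.3085 0.2114] psi [-180.     0.    50.3] shift total [-8.35  1.84  0.46] turn total [-0.     0.    -0.527] F [-0.4 -0.5  0.1] open 0.0302 0.0
```

send_rows([
  [[-0.928, 0.204, 0], [0, 0, 0]],
  [[-0.928, 0.204, 0], [0, 0, 0]],
  [[-0.928, 0.204, 0], [0, 0, 0]],
  [[-0.928, 0.204, 0], [0, 0, 0]],
  [[-0.928, 0.204, 0], [0, 0, 0]],
  [[-0.928, 0.204, 0], [0, 0, 0]],
  [[-0.928, 0.204, 0], [0, 0, 0]],
  [[-0.928, 0.204, 0], [0, 0, 0]],
  [[-0.928, 0.204, 0], [0, 0, 0]],
  [[0, 0, 0], [0, 0, 0]],
])

```text
time: 10.1
tool_pos: [0.4266, 0.1179, 0.211]
tool_rot: [3.142, -0.0, 0.876]
contact_force: [-0.2, 0.0, 0.4]
opening: 0.0302
grip_force: 0.0
```

send_rows([
  [[0, 0, 0], [0, 0, -0.105]],
  [[0, 0, 0], [0, 0, -0.105]],
  [[0, 0, 0], [0, 0, -0.105]],
  [[0, 0, 0], [0, 0, -0.105]],
  [[0, 0, 0], [0, 0, -0.107]],
  [[0, 0, 0], [0, 0, 0]],
  [[0, 0, 0], [0, 0, 0]],
  [[0, 0, 0], [0, 0, 0]],
  [[0, 0, 0], [0, 0, 0]],
  [[0, 0, 0], [0, 0, 0]],
])

```text
time: 11.35
tool_pos: [0.4272, 0.1186, 0.2107]
tool_rot: [3.142, -0.0, 1.705]
contact_force: [0.5, 0.5, -0.1]
opening: 0.0295
grip_force: 0.0
```

Run:
```python
from h import *
r=np.load("pics/a_top.npz"); P=cloud("top",r["d"]); q=P[225:250,190:250].reshape(-1,3)
c,s=np.cos(YW),np.sin(YW); l=np.c_[(q[:,:2]-W0)@[c,s],(q[:,:2]-W0)@[-s,c],q[:,2]]
k=l[(l[:,2]>.11)&(l[:,2]<.15)&(abs(l[:,1])<.045)&(l[:,0]<-.09)]; print(len(k),k.mean(0),k.min(0),k.max(0))
im=r["im"]; b=P[180:228,138:178].reshape(-1,3)
p=wp(-.12,0);go(p[0],p[1],.109,97.7)
```

```text
133 [-0.11816091  0.00014636  0.13303584] [-0.12413773 -0.04426638  0.12578741] [-0.11192396  0.04494663  0.14070832]
t 11.3 pos [0.4272 0.1186 0.2107] psi [180.   -0.   97.7] shift total [-0.01 -0.01  4.07] turn total [ 0. -0. -0.] F [ 0.5  0.5 -0.1] open 0.0295 0.0
```

send_rows([
  [[0, 0.08, 0.58], [0, 0, 0]],
  [[0, 0, 0.58], [0, 0, 0]],
  [[0, 0, 0.58], [0, 0, 0]],
  [[0, 0, 0.58], [0, 0, 0]],
  [[0, 0, 0.58], [0, 0, 0]],
  [[0, 0, 0.58], [0, 0, 0]],
  [[0, 0, 0.58], [0, 0, 0]],
  [[0, 0, 0], [0, 0, 0]],
  [[0, 0, 0], [0, 0, 0]],
  [[0, 0, 0], [0, 0, 0]],
])

```text
time: 12.6
tool_pos: [0.4296, 0.119, 0.1098]
tool_rot: [3.14, -0.0, 1.705]
contact_force: [-0.3, 0.5, 0.5]
opening: 0.0299
grip_force: 0.0
```

send_rows([
  [[0, 0, 0], [0, 0, 0]],
  [[0, 0, 0], [0, 0, 0]],
  [[0, 0, 0], [0, 0, 0]],
  [[0, 0, 0], [0, 0, 0]],
  [[0, 0, 0], [0, 0, 0]],
  [[0, 0, 0], [0, 0, 0]],
  [[0, 0, 0], [0, 0, 0]],
  [[0, 0, 0], [0, 0, 0]],
  [[0, 0, 0], [0, 0, 0]],
  [[0, 0, 0], [0, 0, 0]],
], gripper=-1, force=20)

```text
time: 13.85
tool_pos: [0.4299, 0.119, 0.1095]
tool_rot: [3.14, 0.0, 1.705]
contact_force: [3.9, 0.6, 0.9]
opening: 0.0126
grip_force: 2.0
```

send_rows([
  [[0, 0.134, -0.465], [0, 0, 0]],
  [[0, 0.161, -0.456], [0, 0, 0]],
  [[0, 0.189, -0.445], [0, 0, 0]],
  [[0, 0.215, -0.433], [0, 0, 0]],
  [[0, 0.241, -0.419], [0, 0, 0]],
  [[0, 0.265, -0.404], [0, 0, 0]],
  [[0, 0.289, -0.388], [0, 0, 0]],
  [[0, 0.312, -0.369], [0, 0, 0]],
  [[0, 0.334, -0.35], [0, 0, 0]],
  [[0, 0.354, -0.329], [0, 0, 0]],
])

```text
time: 15.1
tool_pos: [0.4849, 0.1263, 0.2124]
tool_rot: [-3.128, 0.001, 1.706]
contact_force: [-25.5, -6.4, 24.7]
opening: 0.0114
grip_force: 20.0
```

Run:
```python
from h import *
im,d=read_camera("side"); u=proj("side",[.485,.126,.22]).astype(int); print(u)
cv2.imwrite("pics/b.png",cv2.resize(im[max(0,u[1]-75):u[1]+75,max(0,u[0]-75):u[0]+75],None,fx=4,fy=4,interpolation=cv2.INTER_CUBIC)); print(robot.observe()["contact_force"],robot.observe()["torque"])
```

```text
[227 149]
[-25.4058881   -5.32748161  27.82598211] [-1.04870543  4.62300527 -0.04758511]
```

View pics/b.png

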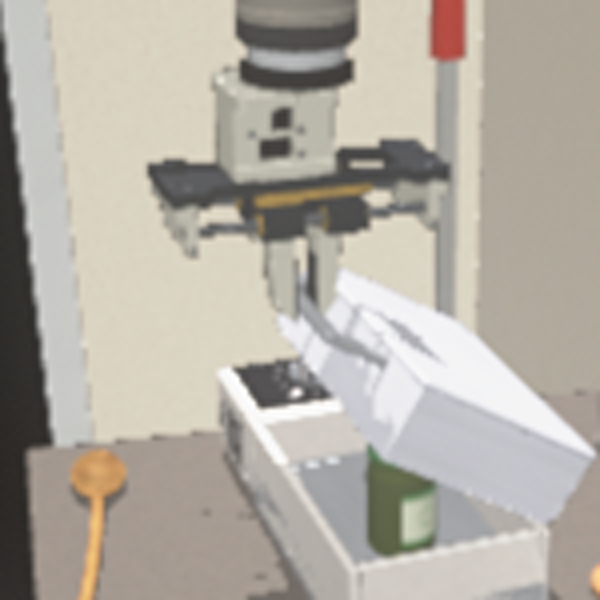

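The lid is swinging up with the jar standing in the well, but the rear finger is loaded outward at about 35 N. I'll ease outward by 7 mm and continue the arc.

send_rows([
  [[0, -0.12, -0.14], [0, 0, 0]],
  [[0, -0.07, -0.09], [0, 0, 0]],
  [[0, 0, 0], [0, 0, 0]],
  [[0, 0.373, -0.308], [0, 0, 0]],
  [[0, 0.391, -0.285], [0, 0, 0]],
  [[0, 0.407, -0.261], [0, 0, 0]],
  [[0, 0, 0], [0, 0, 0]],
  [[0, 0, 0], [0, 0, 0]],
  [[0, 0, 0], [0, 0, 0]],
  [[0, 0, 0], [0, 0, 0]],
])

```text
time: 16.4
tool_pos: [0.515, 0.1302, 0.2377]
tool_rot: [-3.141, 0.0, 1.705]
contact_force: [-0.1, -2.9, -1.6]
opening: 0.0111
grip_force: 20.0
```

send_rows([
  [[0, 0.422, -0.236], [0, 0, 0]],
  [[0, 0.436, -0.21], [0, 0, 0]],
  [[0, 0.447, -0.183], [0, 0, 0]],
  [[0, 0.457, -0.157], [0, 0, 0]],
  [[0, 0.466, -0.129], [0, 0, 0]],
  [[0, 0.473, -0.101], [0, 0, 0]],
  [[0, 0.478, -0.072], [0, 0, 0]],
  [[0, 0.483, -0.03], [0, 0, 0]],
  [[0, 0, 0], [0, 0, 0]],
  [[0, 0, 0], [0, 0, 0]],
])

```text
time: 17.65
tool_pos: [0.6066, 0.1423, 0.2669]
tool_rot: [3.139, 0.001, 1.705]
contact_force: [0.7, -5.5, 4.0]
opening: 0.0113
grip_force: 20.0
```

send_rows([
  [[0, 0, 0], [0, 0, 0]],
  [[0, 0, 0], [0, 0, 0]],
  [[0, 0, -0.4], [0, 0, 0]],
  [[0, 0, -0.8], [0, 0, 0]],
  [[0, 0, -0.8], [0, 0, 0]],
  [[0, 0, -0.8], [0, 0, 0]],
  [[0, 0, 0], [0, 0, 0]],
  [[0, 0, 0], [0, 0, 0]],
  [[0, 0, 0], [0, 0, 0]],
  [[0, 0, 0], [0, 0, 0]],
], gripper=0)

```text
time: 18.9
tool_pos: [0.6058, 0.1428, 0.335]
tool_rot: [-3.14, -0.0, 1.705]
contact_force: [-0.3, 0.1, 0.1]
opening: 0.046
grip_force: 0.0
```

send_rows([
  [[0, -1, 0], [0, 0, 0]],
  [[0, -1, 0], [0, 0, 0]],
  [[0, -1, 0], [0, 0, 0]],
  [[0, -1, 0], [0, 0, 0]],
  [[0, -1, 0], [0, 0, 0]],
  [[0, -1, 0], [0, 0, 0]],
  [[0, -1, 0], [0, 0, 0]],
  [[0, -1, 0], [0, 0, 0]],
  [[0, 0, 0], [0, 0, 0]],
  [[0, 0, 0], [0, 0, 0]],
], gripper=1)

```text
time: 20.15
tool_pos: [0.4084, 0.1161, 0.3358]
tool_rot: [3.141, -0.0, 1.705]
contact_force: [-0.7, 0.3, 0.9]
opening: 0.0916
grip_force: 0.0
```

Run:
```python
from h import *
r=snap("c"); 
a=r["top"][0][150:260,130:270]; b=r["side"][0][110:270,160:330]
a=cv2.resize(a,(400,320),interpolation=cv2.INTER_CUBIC); b=cv2.resize(b,(400,320),interpolation=cv2.INTER_CUBIC)
cv2.imwrite("pics/c.png",np.hstack([a,b]))
P=cloud("top",r["top"][1])
c,s=np.cos(YW),np.sin(YW); X=(P[...,:2]-W0)@[c,s]; Y=(P[...,:2]-W0)@[-s,c]
m=(abs(X)<.066)&(abs(Y)<.113)&(P[...,2]>.1)&(P[...,2]<.145)
q=P[m]; print(len(q), q.mean(0) if len(q) else 0, X[m].mean(),Y[m].mean(),q.min(0),q.max(0)) 
go(.5,-.1,.2,52.7)
```

```text
211 [0.54708324 0.09515611 0.12642575] -0.004198068288418557 -0.039134276674384176 [0.52285425 0.07336744 0.1008175 ] [0.56884493 0.12001607 0.13973073]
t 20.2 pos [0.4085 0.116  0.3355] psi [-180.    -0.    97.7] shift total [-9.05  2.47  5.42] turn total [-0.  -0.   0.5] F [-1.   0.8  0.6] open 0.092 0.0
```

View pics/c.png

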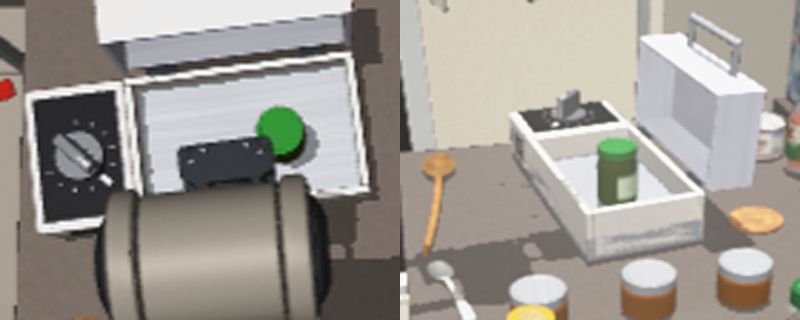

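The lid rests open. The green-capped pesto jar is at about (0.547, 0.096), and the dial's pointer is toward the long mark. I'll take the jar with the fingers closing along the warmer's y axis.

send_rows([
  [[0, 0, 0.42], [0, 0, 0.111]],
  [[0, 0, 0.42], [0, 0, 0.111]],
  [[0, 0, 0.42], [0, 0, 0.111]],
  [[0, 0, 0.42], [0, 0, 0.111]],
  [[0, 0, 0.42], [0, 0, 0.111]],
  [[0, 0, 0.42], [0, 0, 0.111]],
  [[0, 0, 0.42], [0, 0, 0.111]],
  [[0, 0, 0.42], [0, 0, 0.111]],
  [[0, 0, 0.42], [0, 0, 0.111]],
  [[0, 0, 0], [0, 0, 0]],
])

```text
time: 21.5
tool_pos: [0.4078, 0.116, 0.2404]
tool_rot: [-3.141, 0.002, 0.137]
contact_force: [0.2, 0.3, 0.5]
opening: 0.092
grip_force: 0.0
```

send_rows([
  [[0.897, 0.257, 0], [0, 0, 0]],
  [[0.897, 0.257, 0], [0, 0, 0]],
  [[0.897, 0.257, 0], [0, 0, 0]],
  [[0.897, 0.257, 0], [0, 0, 0]],
  [[0.897, 0.257, 0], [0, 0, 0]],
  [[0.897, 0.257, 0], [0, 0, 0]],
  [[0, 0, 0], [0, 0, 0]],
  [[0, 0, 0], [0, 0, 0]],
  [[0, 0, 0], [0, 0, 0]],
  [[0, 0, 0], [0, 0, 0]],
])

```text
time: 22.75
tool_pos: [0.5459, 0.0962, 0.2416]
tool_rot: [-3.142, -0.0, 0.137]
contact_force: [-0.5, -0.5, 0.1]
opening: 0.0918
grip_force: 0.0
```

```bash
python3 -c "
from h import *
go(.5465,.0962,.082,7.7)"
```

```text
t 22.8 pos [0.5459 0.0962 0.2416] psi [-180.    -0.     7.8] shift total [0.02 0.   6.38] turn total [-0.    -0.     0.001] F [-0.5 -0.5  0.1] open 0.0918 0.0
```

send_rows([
  [[0, 0, 0.71], [0, 0, 0]],
  [[0, 0, 0.71], [0, 0, 0]],
  [[0, 0, 0.71], [0, 0, 0]],
  [[0, 0, 0.71], [0, 0, 0]],
  [[0, 0, 0.71], [0, 0, 0]],
  [[0, 0, 0.71], [0, 0, 0]],
  [[0, 0, 0.71], [0, 0, 0]],
  [[0, 0, 0.71], [0, 0, 0]],
  [[0, 0, 0.71], [0, 0, 0]],
  [[0, 0, 0], [0, 0, 0]],
])

```text
time: 24.0
tool_pos: [0.5453, 0.0961, 0.0806]
tool_rot: [-3.141, 0.003, 0.136]
contact_force: [0.1, -0.3, 0.9]
opening: 0.0921
grip_force: 0.0
```

send_rows([
  [[0, 0, 0], [0, 0, 0]],
  [[0, 0, 0], [0, 0, 0]],
  [[0, 0, 0], [0, 0, 0]],
  [[0, 0, 0], [0, 0, 0]],
  [[0, 0, 0], [0, 0, 0]],
  [[0, 0, 0], [0, 0, 0]],
  [[0, 0, 0], [0, 0, 0]],
  [[0, 0, 0], [0, 0, 0]],
  [[0, 0, 0], [0, 0, 0]],
  [[0, 0, -0.2], [0, 0, 0]],
], gripper=-1, force=30)

```text
time: 25.25
tool_pos: [0.5457, 0.096, 0.0859]
tool_rot: [-3.141, 0.002, 0.136]
contact_force: [-0.5, -0.4, -1.6]
opening: 0.0507
grip_force: 30.0
```

send_rows([
  [[0, 0, -0.7], [0, 0, 0]],
  [[0, 0, -0.7], [0, 0, 0]],
  [[0, 0, -0.7], [0, 0, 0]],
  [[0, 0, -0.7], [0, 0, 0]],
  [[0, 0, -0.7], [0, 0, 0]],
  [[0, 0, 0], [0, 0, 0]],
  [[0, 0, 0], [0, 0, 0]],
  [[0, 0, 0], [0, 0, 0]],
  [[0, 0, 0], [0, 0, 0]],
  [[0, 0, 0], [0, 0, 0]],
])

```text
time: 26.5
tool_pos: [0.5462, 0.0961, 0.1737]
tool_rot: [-3.141, 0.0, 0.136]
contact_force: [-0.8, -0.4, -1.5]
opening: 0.0504
grip_force: 30.0
```

Run:
```python
from h import *
go(.514,-.219,.18,7.7)
K=np.load("pics/c_top.npz"); 
im,d=read_camera("side"); u=proj("side",robot.observe()["tool_pos"]).astype(int); print(u)
cv2.imwrite("pics/d.png",cv2.resize(im[u[1]-60:u[1]+60,u[0]-60:u[0]+60],None,fx=4,fy=4))
```

```text
t 26.5 pos [0.5462 0.0961 0.1737] psi [-180.     0.     7.8] shift total [-2.98 12.31 -0.25] turn total [-0.     0.     0.001] F [-0.8 -0.4 -1.5] open 0.0504 30.0
[251 167]
```

View pics/d.png

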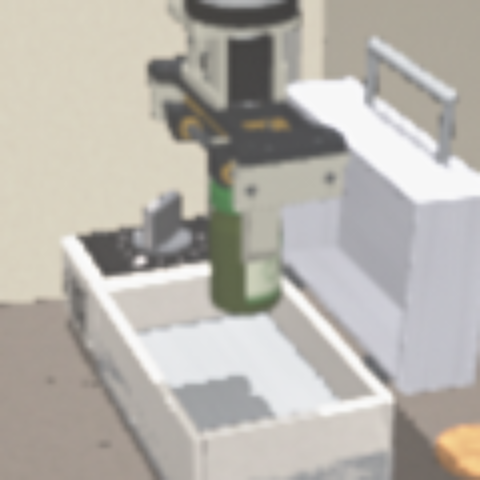

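send_rows([
  [[-0.23, 0.947, 0], [0, 0, 0]],
  [[-0.23, 0.947, 0], [0, 0, 0]],
  [[-0.23, 0.947, 0], [0, 0, 0]],
  [[-0.23, 0.947, 0], [0, 0, 0]],
  [[-0.23, 0.947, 0], [0, 0, 0]],
  [[-0.23, 0.947, 0], [0, 0, 0]],
  [[-0.23, 0.947, 0], [0, 0, 0]],
  [[-0.23, 0.947, 0], [0, 0, 0]],
  [[-0.23, 0.947, 0], [0, 0, 0]],
  [[-0.23, 0.947, 0], [0, 0, 0]],
])

```text
time: 27.8
tool_pos: [0.5213, -0.1471, 0.174]
tool_rot: [-3.142, -0.0, 0.136]
contact_force: [-0.2, 0.0, -1.6]
opening: 0.0505
grip_force: 30.0
```

send_rows([
  [[-0.23, 0.947, 0], [0, 0, 0]],
  [[-0.23, 0.947, 0], [0, 0, 0]],
  [[-0.23, 0.947, 0], [0, 0, 0]],
  [[0, 0, 0.8], [0, 0, 0]],
  [[0, 0, 0.8], [0, 0, 0]],
  [[0, 0, 0.8], [0, 0, 0]],
  [[0, 0, 0.8], [0, 0, 0]],
  [[0, 0, 0], [0, 0, 0]],
  [[0, 0, 0], [0, 0, 0]],
  [[0, 0, 0], [0, 0, 0]],
])

```text
time: 29.05
tool_pos: [0.5145, -0.2193, 0.095]
tool_rot: [3.14, -0.002, 0.136]
contact_force: [1.4, -0.5, -1.7]
opening: 0.0503
grip_force: 30.0
```

Run:
```python
from h import *
go(.514,-.219,.055,7.7)
im,d=read_camera("side"); u=proj("side",robot.observe()["tool_pos"]).astype(int); print(u)
cv2.imwrite("pics/e.png",cv2.resize(im[u[1]-50:u[1]+80,u[0]-65:u[0]+65],None,fx=4,fy=4))
```

```text
t 29.1 pos [ 0.5145 -0.2193  0.095 ] psi [ 1.799e+02 -1.000e-01  7.800e+00] shift total [-0.02 -0.02  1.6 ] turn total [ 0.001 -0.001  0.001] F [ 1.4 -0.5 -1.7] open 0.0503 30.0
[269 260]
```

View pics/e.png

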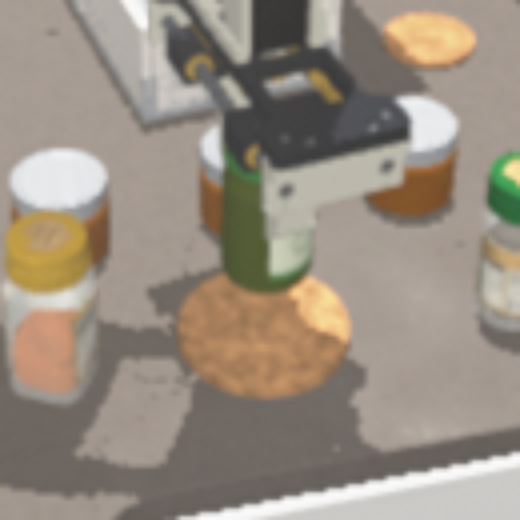

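The jar hangs upright over the trivet, so I'll lower it.

send_rows([
  [[0, 0, 0.4], [0, 0, 0]],
  [[0, 0, 0.4], [0, 0, 0]],
  [[0, 0, 0.2], [0, 0, 0]],
  [[0, 0, 0.2], [0, 0, 0]],
  [[0, 0, 0.1], [0, 0, 0]],
  [[0, 0, 0.1], [0, 0, 0]],
  [[0, 0, 0.1], [0, 0, 0]],
  [[0, 0, 0.1], [0, 0, 0]],
  [[0, 0, 0], [0, 0, 0]],
  [[0, 0, 0], [0, 0, 0]],
])

```text
time: 30.35
tool_pos: [0.5141, -0.2191, 0.0556]
tool_rot: [3.141, -0.001, 0.136]
contact_force: [-5.3, 3.2, 10.2]
opening: 0.0504
grip_force: 30.0
```

send_rows([
  [[0, 0, 0], [0, 0, 0]],
  [[0, 0, 0], [0, 0, 0]],
  [[0, 0, 0], [0, 0, 0]],
  [[0, 0, 0], [0, 0, 0]],
  [[0, 0, 0], [0, 0, 0]],
  [[0, 0, -0.8], [0, 0, 0]],
  [[0, 0, -0.8], [0, 0, 0]],
  [[0, 0, -0.8], [0, 0, 0]],
  [[0, 0, -0.8], [0, 0, 0]],
  [[0, 0, -0.8], [0, 0, 0]],
], gripper=1)

```text
time: 31.6
tool_pos: [0.5139, -0.219, 0.1546]
tool_rot: [-3.141, 0.0, 0.136]
contact_force: [-0.5, -1.1, 0.0]
opening: 0.0917
grip_force: 0.0
```

send_rows([
  [[0, 0, 0], [0, 0, -0.1]],
  [[0, 0, 0], [0, 0, -0.1]],
  [[0, 0, 0], [0, 0, -0.1]],
  [[0, 0, 0], [0, 0, -0.1]],
  [[0, 0, 0], [0, 0, -0.1]],
  [[0, 0, -0.2], [0, 0, 0]],
  [[-0.5, 0, 0], [0, 0, 0]],
  [[-1, 0, 0], [0, 0, 0]],
  [[-1, 0, 0], [0, 0, 0]],
  [[-1, 0, 0], [0, 0, 0]],
])

```text
time: 32.85
tool_pos: [0.46, -0.2899, 0.159]
tool_rot: [3.141, 0.0, 0.919]
contact_force: [-0.3, -0.0, 0.6]
opening: 0.0917
grip_force: 0.0
```

```bash
cat >> h.py <<'E'
def jars(tag):
    r=snap(tag); im,d=r["top"]; P=cloud("top",d)
    m=((abs(P[...,2]-.054)<.007)&(P[...,1]<.05)&(P[...,1]>-.35)&(P[...,0]<.75)&(P[...,0]>.28)).astype(np.uint8)
    n,l,s,c=cv2.connectedComponentsWithStats(m)
    for i in range(1,n):
        if s[i,4]>60: q=P[l==i]; print("jar",((q.min(0)+q.max(0))/2).round(4),q.mean(0).round(4),s[i,4],np.ptp(q,axis=0).round(3)[:2])
    hsv=cv2.cvtColor(im,cv2.COLOR_BGR2HSV); m=((abs(hsv[...,0].astype(int)-60)<10)&(hsv[...,1]>150)&(hsv[...,2]>90)).astype(np.uint8)
    n,l,s,c=cv2.connectedComponentsWithStats(m)
    for i in range(1,n):
        if s[i,4]>60: q=P[l==i]; print("green",np.median(q,axis=0).round(4),s[i,4])
    return r
E
python3 -c "
from h import *
r=jars('f');go(.5332,-.1095,.14,52.7);go(.4145,-.1148,.14,52.7);
cv2.imwrite('pics/f.png',np.hstack([cv2.resize(r['top'][0][100:300,200:400],(400,400)),cv2.resize(r['side'][0][220:340,190:370],(400,400))]))"
```

```text
jar [ 0.642  -0.1098  0.0539] [ 0.6413 -0.1103  0.0535] 269 [0.057 0.056]
jar [ 0.5334 -0.1094  0.054 ] [ 0.5332 -0.11    0.0534] 271 [0.056 0.056]
jar [ 0.3699 -0.1408  0.0538] [ 0.3701 -0.1407  0.0535] 282 [0.054 0.056]
green [ 0.6617 -0.232   0.0994] 62
green [ 0.5143 -0.2161  0.1015] 195
t 33.0 pos [ 0.4594 -0.2908  0.159 ] psi [180.    0.   52.5] shift total [ 7.55 -2.07  0.76] turn total [ 0.     0.    -0.002] F [ 0.2 -0.2 -0.2] open 0.0913 0.0
t 33.0 pos [ 0.4594 -0.2908  0.159 ] psi [180.    0.   52.5] shift total [ 4.49 -5.71  0.76] turn total [ 0.     0.    -0.002] F [ 0.2 -0.2 -0.2] open 0.0913 0.0
```

View pics/f.png

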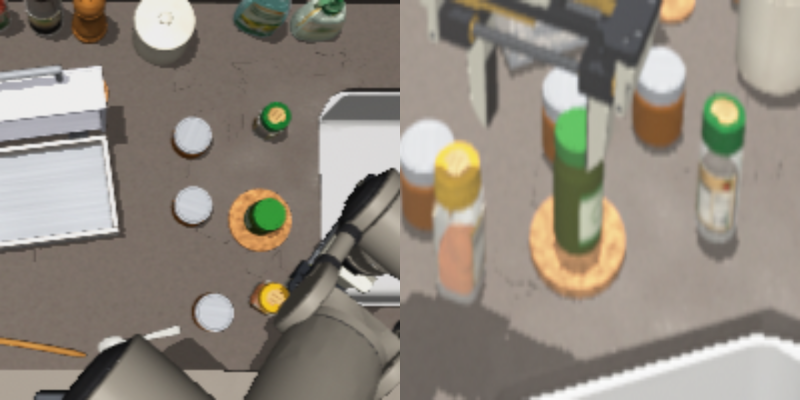

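The pesto stands centred on the trivet at about (0.514, -0.216). The near jar was knocked to (0.370, -0.141), still upright and clear. I'll pick the middle jar first.

send_rows([
  [[0.944, -0.259, 0], [0, 0, 0]],
  [[0.944, -0.259, 0], [0, 0, 0]],
  [[0.944, -0.259, 0], [0, 0, 0]],
  [[0.944, -0.259, 0], [0, 0, 0]],
  [[0.944, -0.259, 0], [0, 0, 0]],
  [[0.944, -0.259, 0], [0, 0, 0]],
  [[0.944, -0.259, 0], [0, 0, 0]],
  [[0.944, -0.259, 0], [0, 0, 0]],
  [[0, 0, 0.5], [0, 0, 0]],
  [[0, 0, 0.5], [0, 0, 0]],
])

```text
time: 34.2
tool_pos: [0.5336, -0.1072, 0.133]
tool_rot: [-3.141, 0.0, 0.921]
contact_force: [0.2, 0.3, -0.2]
opening: 0.0921
grip_force: 0.0
```

send_rows([
  [[0, 0, 0.6], [0, 0, 0]],
  [[0, 0, 0.6], [0, 0, 0]],
  [[0, 0, 0.6], [0, 0, 0]],
  [[0, 0, 0.6], [0, 0, 0]],
  [[0, 0, 0.6], [0, 0, 0]],
  [[0, 0, 0.6], [0, 0, 0]],
  [[0, 0, 0.5], [0, 0, 0]],
  [[0, 0, 0.38], [0, 0, 0]],
  [[0, 0, 0], [0, 0, 0]],
  [[0, 0, 0], [0, 0, 0]],
])

```text
time: 35.45
tool_pos: [0.5343, -0.1071, 0.0223]
tool_rot: [3.141, -0.0, 0.921]
contact_force: [-0.3, -0.8, 0.7]
opening: 0.0915
grip_force: 0.0
```

send_rows([
  [[0, 0, 0], [0, 0, 0]],
  [[0, 0, 0], [0, 0, 0]],
  [[0, 0, 0], [0, 0, 0]],
  [[0, 0, 0], [0, 0, 0]],
  [[0, 0, 0], [0, 0, 0]],
  [[0, 0, 0], [0, 0, 0]],
  [[0, 0, 0], [0, 0, 0]],
  [[0, 0, -0.2], [0, 0, 0]],
  [[0, 0, -0.5], [0, 0, 0]],
  [[0, 0, -0.8], [0, 0, 0]],
], gripper=-1, force=30)

```text
time: 36.7
tool_pos: [0.5334, -0.1068, 0.0599]
tool_rot: [-3.14, 0.0, 0.921]
contact_force: [-0.1, 0.1, -1.5]
opening: 0.0596
grip_force: 30.0
```

send_rows([
  [[0, 0, -0.8], [0, 0, 0]],
  [[0, 0, -0.8], [0, 0, 0]],
  [[0, 0, -0.8], [0, 0, 0]],
  [[0, 0, -0.8], [0, 0, 0]],
  [[0, 0, 0], [0, 0, 0]],
  [[0, 0, 0], [0, 0, 0]],
  [[0, 0, 0], [0, 0, 0]],
  [[0, 0, 0], [0, 0, 0]],
  [[0, 0, 0], [0, 0, 0]],
  [[0, 0, 0], [0, 0, 0]],
])

```text
time: 37.95
tool_pos: [0.5339, -0.107, 0.1393]
tool_rot: [-3.141, -0.0, 0.921]
contact_force: [0.2, 0.1, -1.7]
opening: 0.059
grip_force: 30.0
```

```bash
python3 -c "
from h import *
p=wp(-.02,.07);print(p);go(p[0],p[1],.14,52.7)"
```

```text
[0.5168013 0.2011891]
t 38.0 pos [ 0.5339 -0.107   0.1393] psi [-180.    -0.    52.8] shift total [ 9.4  -8.   -0.03] turn total [-0.    -0.     0.001] F [ 0.2  0.1 -1.7] open 0.059 30.0
```

send_rows([
  [[0.715, -0.61, 0], [0, 0, 0]],
  [[0.715, -0.61, 0], [0, 0, 0]],
  [[0.715, -0.61, 0], [0, 0, 0]],
  [[0.715, -0.61, 0], [0, 0, 0]],
  [[0.715, -0.61, 0], [0, 0, 0]],
  [[0.715, -0.61, 0], [0, 0, 0]],
  [[0.715, -0.61, 0], [0, 0, 0]],
  [[0.715, -0.61, 0], [0, 0, 0]],
  [[0.715, -0.61, 0], [0, 0, 0]],
  [[0.715, -0.61, 0], [0, 0, 0]],
])

```text
time: 39.2
tool_pos: [0.5205, 0.1284, 0.1395]
tool_rot: [3.142, -0.0, 0.921]
contact_force: [1.0, -1.0, -1.1]
opening: 0.0596
grip_force: 30.0
```

send_rows([
  [[0.715, -0.61, 0], [0, 0, 0]],
  [[0.715, -0.61, 0], [0, 0, 0]],
  [[0.715, -0.61, 0], [0, 0, 0]],
  [[0, 0, 0.3], [0, 0, 0.034]],
  [[0, 0, 0.4], [0, 0, 0]],
  [[0, 0, 0.3], [0, 0, 0]],
  [[0, 0, 0], [0, 0, 0]],
  [[0, 0, 0], [0, 0, 0]],
  [[0, 0, 0], [0, 0, 0]],
  [[0, 0, 0], [0, 0, 0]],
])

```text
time: 40.45
tool_pos: [0.5168, 0.198, 0.1147]
tool_rot: [3.141, -0.001, 0.868]
contact_force: [-0.6, -0.1, -0.4]
opening: 0.0594
grip_force: 30.0
```

```bash
python3 -c "
from h import *
p=wp(-.02,.067);go(p[0],p[1],.058,49.7)
im,d=read_camera('side'); u=proj('side',robot.observe()['tool_pos']).astype(int)
cv2.imwrite('pics/g.png',cv2.resize(im[u[1]-60:u[1]+60,u[0]-60:u[0]+60],None,fx=4,fy=4))"
```

```text
t 40.5 pos [0.5168 0.198  0.1147] psi [180.   -0.   49.7] shift total [0.02 0.01 2.27] turn total [ 0. -0.  0.] F [-0.6 -0.1 -0.4] open 0.0594 30.0
```

View pics/g.png

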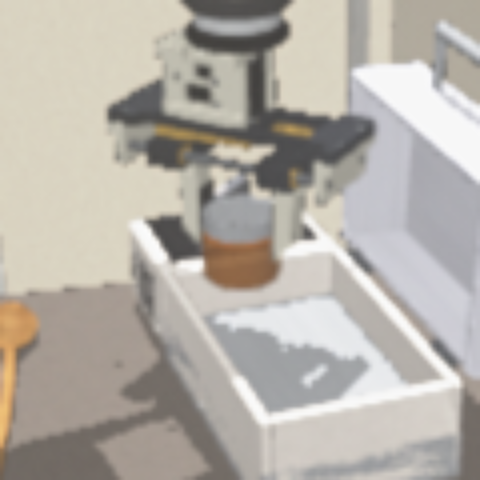

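send_rows([
  [[0, 0, 0.5], [0, 0, 0]],
  [[0, 0, 0.5], [0, 0, 0]],
  [[0, 0, 0.4], [0, 0, 0]],
  [[0, 0, 0.3], [0, 0, 0]],
  [[0, 0, 0.2], [0, 0, 0]],
  [[0, 0, 0.12], [0, 0, 0]],
  [[0, 0, 0.12], [0, 0, 0]],
  [[0, 0, 0.1], [0, 0, 0]],
  [[0, 0, 0], [0, 0, 0]],
  [[0, 0, 0], [0, 0, 0]],
])

```text
time: 41.75
tool_pos: [0.5167, 0.198, 0.0586]
tool_rot: [3.141, -0.0, 0.868]
contact_force: [-0.3, -0.7, -1.4]
opening: 0.0595
grip_force: 30.0
```

send_rows([
  [[0, 0, 0.04], [0, 0, 0]],
  [[0, 0, 0.04], [0, 0, 0]],
  [[0, 0, 0.03], [0, 0, 0]],
  [[0, 0, 0], [0, 0, 0]],
  [[0, 0, 0], [0, 0, 0]],
  [[0, 0, 0], [0, 0, 0]],
  [[0, 0, 0], [0, 0, 0]],
  [[0, 0, 0], [0, 0, 0]],
  [[0, 0, 0], [0, 0, 0]],
  [[0, 0, 0], [0, 0, 0]],
])

```text
time: 43.0
tool_pos: [0.5168, 0.1981, 0.058]
tool_rot: [3.141, -0.001, 0.868]
contact_force: [-5.2, -1.7, 16.6]
opening: 0.0593
grip_force: 30.0
```

send_rows([
  [[0, 0, 0], [0, 0, 0]],
  [[0, 0, 0], [0, 0, 0]],
  [[0, 0, 0], [0, 0, 0]],
  [[0, 0, -0.3], [0, 0, 0]],
  [[0, 0, -0.5], [0, 0, 0]],
  [[0, 0, -0.8], [0, 0, 0]],
  [[0, 0, -0.8], [0, 0, 0]],
  [[0, 0, -0.8], [0, 0, 0]],
  [[0, 0, -0.8], [0, 0, 0]],
  [[0, 0, 0], [0, 0, 0]],
], gripper=0.43)

```text
time: 44.25
tool_pos: [0.5177, 0.1983, 0.1579]
tool_rot: [3.139, -0.004, 0.868]
contact_force: [-0.3, -0.5, 0.2]
opening: 0.0657
grip_force: 0.0
```

```bash
python3 -c "
from h import *
go(.60,-.08,.16,49.7);go(.6415,-.1098,.022,49.7)"
```

```text
t 44.2 pos [0.5177 0.1983 0.1579] psi [179.9  -0.2  49.7] shift total [-6.36  9.71 -0.08] turn total [ 0.002 -0.002  0.   ] F [-0.3 -0.5  0.2] open 0.0657 0.0
t 44.2 pos [0.5177 0.1983 0.1579] psi [179.9  -0.2  49.7] shift total [-6.22 11.73  5.44] turn total [ 0.002 -0.002  0.   ] F [-0.3 -0.5  0.2] open 0.0657 0.0
```

send_rows([
  [[-0.763, 0.647, 0], [0, 0, 0]],
  [[-0.763, 0.647, 0], [0, 0, 0]],
  [[-0.763, 0.647, 0], [0, 0, 0]],
  [[-0.763, 0.647, 0], [0, 0, 0]],
  [[-0.763, 0.647, 0], [0, 0, 0]],
  [[-0.763, 0.647, 0], [0, 0, 0]],
  [[-0.763, 0.647, 0], [0, 0, 0]],
  [[-0.763, 0.647, 0], [0, 0, 0]],
  [[-0.763, 0.647, 0], [0, 0, 0]],
  [[-0.763, 0.647, 0], [0, 0, 0]],
], gripper=1)

```text
time: 45.5
tool_pos: [0.5162, -0.0529, 0.155]
tool_rot: [-3.141, 0.0, 0.868]
contact_force: [0.2, 0.1, 0.2]
opening: 0.0916
grip_force: 0.0
```

send_rows([
  [[0.235, 0.877, 0], [0, 0, 0]],
  [[0.235, 0.877, 0], [0, 0, 0]],
  [[0.235, 0.877, 0], [0, 0, 0]],
  [[0.235, 0.877, 0], [0, 0, 0]],
  [[0.235, 0.877, 0], [0, 0, 0]],
  [[0.235, 0.877, 0], [0, 0, 0]],
  [[0, 0, 0.7], [0, 0, 0]],
  [[0, 0, 0.7], [0, 0, 0]],
  [[0, 0, 0], [0, 0, 0]],
  [[0, 0, 0], [0, 0, 0]],
])

```text
time: 46.75
tool_pos: [0.6399, -0.1102, 0.121]
tool_rot: [3.141, -0.0, 0.868]
contact_force: [-1.3, -0.3, 0.5]
opening: 0.0918
grip_force: 0.0
```

```bash
python3 -c "
from h import *
jars('h');go(.6415,-.1098,.022,49.7)"
```

```text
green [ 0.5141 -0.2194  0.1021] 159
t 46.9 pos [ 0.6402 -0.1103  0.1216] psi [179.9  -0.   49.7] shift total [0.04 0.02 3.98] turn total [ 0.001 -0.     0.   ] F [ 0.1 -0.5 -0.6] open 0.0915 0.0
```

send_rows([
  [[0, 0, 0.6], [0, 0, 0]],
  [[0, 0, 0.6], [0, 0, 0]],
  [[0, 0, 0.6], [0, 0, 0]],
  [[0, 0, 0.6], [0, 0, 0]],
  [[0, 0, 0.6], [0, 0, 0]],
  [[0, 0, 0.5], [0, 0, 0]],
  [[0, 0, 0.3], [0, 0, 0]],
  [[0, 0, 0.18], [0, 0, 0]],
  [[0, 0, 0], [0, 0, 0]],
  [[0, 0, 0], [0, 0, 0]],
])

```text
time: 48.1
tool_pos: [0.6402, -0.1104, 0.0217]
tool_rot: [3.141, -0.0, 0.868]
contact_force: [0.5, 0.9, 0.3]
opening: 0.0919
grip_force: 0.0
```

send_rows([
  [[0, 0, 0], [0, 0, 0]],
  [[0, 0, 0], [0, 0, 0]],
  [[0, 0, 0], [0, 0, 0]],
  [[0, 0, 0], [0, 0, 0]],
  [[0, 0, 0], [0, 0, 0]],
  [[0, 0, 0], [0, 0, 0]],
  [[0, 0, 0], [0, 0, 0]],
  [[0, 0, -0.2], [0, 0, 0]],
  [[0, 0, -0.5], [0, 0, 0]],
  [[0, 0, -0.8], [0, 0, 0]],
], gripper=-1, force=30)

```text
time: 49.35
tool_pos: [0.6394, -0.1101, 0.0591]
tool_rot: [-3.14, 0.0, 0.868]
contact_force: [-0.4, 0.6, -1.0]
opening: 0.0593
grip_force: 30.0
```

send_rows([
  [[0, 0, -0.8], [0, 0, 0]],
  [[0, 0, -0.8], [0, 0, 0]],
  [[0, 0, -0.8], [0, 0, 0]],
  [[0, 0, -0.8], [0, 0, 0]],
  [[0, 0, 0], [0, 0, 0]],
  [[0, 0, 0], [0, 0, 0]],
  [[0, 0, 0], [0, 0, 0]],
  [[0, 0, 0], [0, 0, 0]],
  [[0, 0, 0], [0, 0, 0]],
  [[0, 0, 0], [0, 0, 0]],
])

```text
time: 50.6
tool_pos: [0.6398, -0.1103, 0.1385]
tool_rot: [-3.141, 0.0, 0.868]
contact_force: [-0.5, -1.0, -1.6]
opening: 0.0598
grip_force: 30.0
```

```bash
python3 -c "
from h import *
p=wp(-.02,0);print(p);go(.526,-.06,.139,49.7);go(p[0],p[1],.139,49.7)"
```

```text
[0.52618034 0.13182028]
t 50.6 pos [ 0.6398 -0.1103  0.1385] psi [-180.     0.    49.7] shift total [-1.41 -4.77 -0.02] turn total [-0.  0.  0.] F [-0.5 -1.  -1.6] open 0.0598 30.0
t 50.6 pos [ 0.6398 -0.1103  0.1385] psi [-180.     0.    49.7] shift total [ 4.45 -9.73 -0.02] turn total [-0.  0.  0.] F [-0.5 -1.  -1.6] open 0.0598 30.0
```

send_rows([
  [[-0.282, -0.954, 0], [0, 0, 0]],
  [[-0.282, -0.954, 0], [0, 0, 0]],
  [[-0.282, -0.954, 0], [0, 0, 0]],
  [[-0.282, -0.954, 0], [0, 0, 0]],
  [[-0.282, -0.954, 0], [0, 0, 0]],
  [[0.7325, -0.62, 0], [0, 0, 0]],
  [[0.7325, -0.62, 0], [0, 0, 0]],
  [[0.7325, -0.62, 0], [0, 0, 0]],
  [[0.7325, -0.62, 0], [0, 0, 0]],
  [[0.7325, -0.62, 0], [0, 0, 0]],
])

```text
time: 51.85
tool_pos: [0.5262, 0.0607, 0.1389]
tool_rot: [3.141, -0.0, 0.868]
contact_force: [0.1, 0.2, -1.3]
opening: 0.0596
grip_force: 30.0
```

send_rows([
  [[0.7325, -0.62, 0], [0, 0, 0]],
  [[0.7325, -0.62, 0], [0, 0, 0]],
  [[0.7325, -0.62, 0], [0, 0, 0]],
  [[0, 0, 0], [0, 0, 0]],
  [[0, 0, 0], [0, 0, 0]],
  [[0, 0, 0], [0, 0, 0]],
  [[0, 0, 0.3], [0, 0, 0]],
  [[0, 0, 0.3], [0, 0, 0]],
  [[0, 0, 0], [0, 0, 0]],
  [[0, 0, 0], [0, 0, 0]],
])

```text
time: 53.1
tool_pos: [0.5262, 0.1318, 0.1236]
tool_rot: [-3.141, 0.0, 0.868]
contact_force: [-0.3, 0.4, -1.5]
opening: 0.0597
grip_force: 30.0
```

```bash
python3 -c "
from h import *
p=wp(-.02,0);go(p[0],p[1],.058,49.7)
P=cloud('top',read_camera('top')[1]); c,s=np.cos(YW),np.sin(YW); X=(P[...,:2]-W0)@[c,s]; Y=(P[...,:2]-W0)@[-s,c]
m=(abs(X)<.066)&(Y>.03)&(Y<.113)&(P[...,2]>.082)&(P[...,2]<.098); print(m.sum(),X[m].min(),X[m].max(),Y[m].min(),Y[m].max())"
```

```text
t 53.1 pos [0.5262 0.1318 0.1236] psi [-180.     0.    49.7] shift total [-0.   -0.    2.62] turn total [-0.  0.  0.] F [-0.3  0.4 -1.5] open 0.0597 30.0
1 -0.028526126192087175 -0.028526126192087175 0.07994663872186547 0.07994663872186547
```

send_rows([
  [[0, 0, 0.5], [0, 0, 0]],
  [[0, 0, 0.5], [0, 0, 0]],
  [[0, 0, 0.5], [0, 0, 0]],
  [[0, 0, 0.4], [0, 0, 0]],
  [[0, 0, 0.3], [0, 0, 0]],
  [[0, 0, 0.2], [0, 0, 0]],
  [[0, 0, 0.15], [0, 0, 0]],
  [[0, 0, 0.1], [0, 0, 0]],
  [[0, 0, 0], [0, 0, 0]],
  [[0, 0, 0], [0, 0, 0]],
])

```text
time: 54.4
tool_pos: [0.5263, 0.1319, 0.0577]
tool_rot: [3.141, -0.0, 0.868]
contact_force: [-0.3, -0.2, -1.2]
opening: 0.0595
grip_force: 30.0
```

send_rows([
  [[0, 0, 0.03], [0, 0, 0]],
  [[0, 0, 0.03], [0, 0, 0]],
  [[0, 0, 0], [0, 0, 0]],
  [[0, 0, 0], [0, 0, 0]],
  [[0, 0, 0], [0, 0, 0]],
  [[0, 0, 0], [0, 0, 0]],
  [[0, 0, 0], [0, 0, 0]],
  [[0, 0, 0], [0, 0, 0]],
  [[0, 0, 0], [0, 0, 0]],
  [[0, 0, 0], [0, 0, 0]],
])

```text
time: 55.65
tool_pos: [0.5264, 0.1319, 0.0572]
tool_rot: [3.141, -0.001, 0.868]
contact_force: [-3.4, -0.7, 9.3]
opening: 0.0597
grip_force: 30.0
```

send_rows([
  [[0, 0, 0], [0, 0, 0]],
  [[0, 0, 0], [0, 0, 0]],
  [[0, 0, 0], [0, 0, 0]],
  [[0, 0, -0.3], [0, 0, 0]],
  [[0, 0, -0.5], [0, 0, 0]],
  [[0, 0, -0.8], [0, 0, 0]],
  [[0, 0, -0.8], [0, 0, 0]],
  [[0, 0, -0.8], [0, 0, 0]],
  [[0, 0, -0.8], [0, 0, 0]],
  [[0, 0, 0], [0, 0, 0]],
], gripper=0.43)

```text
time: 56.9
tool_pos: [0.5273, 0.132, 0.1582]
tool_rot: [3.139, -0.003, 0.868]
contact_force: [0.1, -0.7, -0.2]
opening: 0.0656
grip_force: 0.0
```

```bash
python3 -c "
from h import *
go(.3700,-.1408,.155,97.7)"
```

```text
t 56.9 pos [0.5273 0.132  0.1582] psi [179.8  -0.2  49.7] shift total [-12.39   2.25   0.09] turn total [ 0.003 -0.001 -0.533] F [ 0.1 -0.7 -0.2] open 0.0656 0.0
```

send_rows([
  [[-0.953, 0.173, 0], [0, 0, 0]],
  [[-0.953, 0.173, 0], [0, 0, 0]],
  [[-0.953, 0.173, 0], [0, 0, 0]],
  [[-0.953, 0.173, 0], [0, 0, 0]],
  [[-0.953, 0.173, 0], [0, 0, 0]],
  [[-0.953, 0.173, 0], [0, 0, 0]],
  [[-0.953, 0.173, 0], [0, 0, 0]],
  [[-0.953, 0.173, 0], [0, 0, 0]],
  [[-0.953, 0.173, 0], [0, 0, 0]],
  [[-0.953, 0.173, 0], [0, 0, 0]],
], gripper=1)

```text
time: 58.15
tool_pos: [0.4043, -0.0784, 0.1555]
tool_rot: [-3.141, 0.0, 0.868]
contact_force: [0.1, 0.0, -0.5]
opening: 0.0915
grip_force: 0.0
```

send_rows([
  [[-0.953, 0.173, 0], [0, 0, 0]],
  [[-0.953, 0.173, 0], [0, 0, 0]],
  [[-0.953, 0.173, 0], [0, 0, 0]],
  [[0, 0, 0], [0, 0, -0.1066]],
  [[0, 0, 0], [0, 0, -0.1066]],
  [[0, 0, 0], [0, 0, -0.1066]],
  [[0, 0, 0], [0, 0, -0.1066]],
  [[0, 0, 0], [0, 0, -0.1066]],
  [[0, 0, 0], [0, 0, 0]],
  [[0, 0, 0], [0, 0, 0]],
])

```text
time: 59.4
tool_pos: [0.3687, -0.1407, 0.1557]
tool_rot: [-3.141, -0.0, 1.702]
contact_force: [0.3, 0.4, -1.3]
opening: 0.0921
grip_force: 0.0
```

```bash
cat >> h.py <<'E'
def well(d):
    P=cloud('top',d); c,s=np.cos(YW),np.sin(YW); X=(P[...,:2]-W0)@[c,s]; Y=(P[...,:2]-W0)@[-s,c]
    m=((abs(X)<.066)&(abs(Y)<.113)&(abs(P[...,2]-.09)<.009)).astype(np.uint8)
    n,l,s,c=cv2.connectedComponentsWithStats(m,connectivity=4)
    for i in range(1,n):
        if s[i,4]>40: k=l==i; print("well",s[i,4],"X",X[k].min().round(3),X[k].max().round(3),"Y",Y[k].min().round(3),Y[k].max().round(3),"z",P[k][:,2].mean().round(4),P[k][:,2].std().round(4))
E
python3 -c "
from h import *
r=jars('i');well(r['top'][1]);go(.3700,-.1408,.022,97.7)
cv2.imwrite('pics/i.png',np.hstack([cv2.resize(r['top'][0][100:300,130:330],(400,400)),cv2.resize(r['side'][0][100:320,160:380],(400,400))]))"
```

```text
green [ 0.6615 -0.2316  0.0995] 62
green [ 0.5143 -0.216   0.102 ] 195
well 290 X -0.048 0.008 Y -0.026 0.029 z 0.0897 0.0028
well 294 X -0.052 0.003 Y 0.037 0.093 z 0.0897 0.003
t 59.5 pos [ 0.3688 -0.1407  0.1558] psi [-180.    -0.    97.6] shift total [-0.01  0.05  5.35] turn total [-0.    -0.    -0.001] F [-0.2  0.1 -0.4] open 0.0919 0.0
```

View pics/i.png

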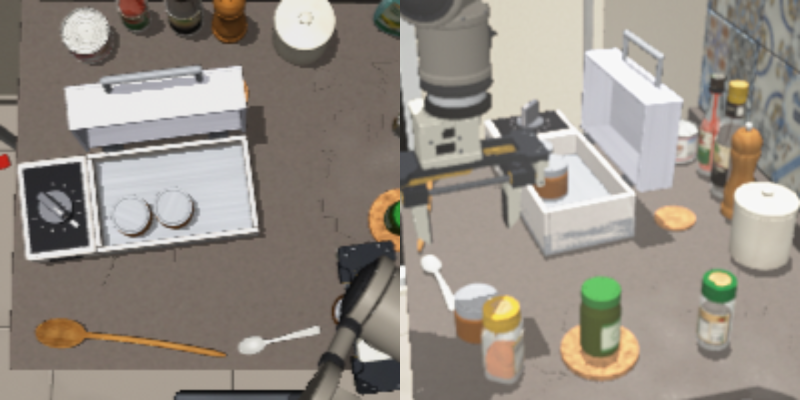

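Two jars stand upright in the well at Y≈65 and Y≈1 mm. The third, still on the worktop, is under the gripper.

send_rows([
  [[0, 0.05, 0.7], [0, 0, 0]],
  [[0, 0, 0.7], [0, 0, 0]],
  [[0, 0, 0.7], [0, 0, 0]],
  [[0, 0, 0.7], [0, 0, 0]],
  [[0, 0, 0.7], [0, 0, 0]],
  [[0, 0, 0.7], [0, 0, 0]],
  [[0, 0, 0.6], [0, 0, 0]],
  [[0, 0, 0.4], [0, 0, 0]],
  [[0, 0, 0.15], [0, 0, 0]],
  [[0, 0, 0], [0, 0, 0]],
])

```text
time: 60.75
tool_pos: [0.3702, -0.1407, 0.0222]
tool_rot: [3.142, -0.0, 1.705]
contact_force: [-0.9, 0.1, 0.2]
opening: 0.0921
grip_force: 0.0
```

send_rows([
  [[0, 0, 0], [0, 0, 0]],
  [[0, 0, 0], [0, 0, 0]],
  [[0, 0, 0], [0, 0, 0]],
  [[0, 0, 0], [0, 0, 0]],
  [[0, 0, 0], [0, 0, 0]],
  [[0, 0, 0], [0, 0, 0]],
  [[0, 0, 0], [0, 0, 0]],
  [[0, 0, -0.2], [0, 0, 0]],
  [[0, 0, -0.5], [0, 0, 0]],
  [[0, 0, -0.8], [0, 0, 0]],
], gripper=-1, force=30)

```text
time: 62.0
tool_pos: [0.3693, -0.1402, 0.0597]
tool_rot: [-3.14, -0.002, 1.705]
contact_force: [0.1, 0.2, -1.7]
opening: 0.0596
grip_force: 30.0
```

send_rows([
  [[0, 0, -0.8], [0, 0, 0]],
  [[0, 0, -0.8], [0, 0, 0]],
  [[0, 0, -0.8], [0, 0, 0]],
  [[0, 0, -0.8], [0, 0, 0]],
  [[0, 0, 0], [0, 0, 0]],
  [[0, 0, 0], [0, 0, 0.107]],
  [[0, 0, 0], [0, 0, 0.107]],
  [[0, 0, 0], [0, 0, 0.107]],
  [[0, 0, 0], [0, 0, 0.107]],
  [[0, 0, 0], [0, 0, 0.105]],
])

```text
time: 63.25
tool_pos: [0.3694, -0.1402, 0.1385]
tool_rot: [-3.139, 0.0, 0.862]
contact_force: [0.4, 0.4, -1.5]
opening: 0.0595
grip_force: 30.0
```

```bash
python3 -c "
from h import *
p=wp(-.02,-.067);print(p);go(p[0],p[1],.139,49.7)"
```

```text
[0.53515741 0.0654244 ]
t 63.2 pos [ 0.3694 -0.1402  0.1385] psi [-179.9    0.    49.4] shift total [10.56 -0.32 -0.02] turn total [-0.001  0.    -0.003] F [ 0.4  0.4 -1.5] open 0.0595 30.0
```

send_rows([
  [[0.88, -0.027, 0], [0, 0, 0]],
  [[0.88, -0.027, 0], [0, 0, 0]],
  [[0.88, -0.027, 0], [0, 0, 0]],
  [[0.88, -0.027, 0], [0, 0, 0]],
  [[0.88, -0.027, 0], [0, 0, 0]],
  [[0.88, -0.027, 0], [0, 0, 0]],
  [[0.88, -0.027, 0], [0, 0, 0]],
  [[0.88, -0.027, 0], [0, 0, 0]],
  [[0.88, -0.027, 0], [0, 0, 0]],
  [[0.88, -0.027, 0], [0, 0, 0]],
])

```text
time: 64.5
tool_pos: [0.5067, 0.0322, 0.1382]
tool_rot: [-3.139, 0.001, 0.868]
contact_force: [0.5, 0.4, -1.7]
opening: 0.0597
grip_force: 30.0
```

send_rows([
  [[0.88, -0.027, 0], [0, 0, 0]],
  [[0.88, -0.027, 0], [0, 0, 0]],
  [[0, 0, 0], [0, 0, 0]],
  [[0, 0, 0], [0, 0, 0]],
  [[0, 0, 0], [0, 0, 0]],
  [[0, 0, 0.3], [0, 0, 0]],
  [[0, 0, 0.3], [0, 0, 0]],
  [[0, 0, 0], [0, 0, 0]],
  [[0, 0, 0], [0, 0, 0]],
  [[0, 0, 0], [0, 0, 0]],
])

```text
time: 65.75
tool_pos: [0.5347, 0.0661, 0.1249]
tool_rot: [3.141, -0.0, 0.868]
contact_force: [-0.4, 0.6, -1.5]
opening: 0.0594
grip_force: 30.0
```

```bash
python3 -c "
from h import *
p=wp(-.02,-.067);go(p[0],p[1],.057,49.7)
im,d=read_camera('side'); u=proj('side',robot.observe()['tool_pos']).astype(int)
cv2.imwrite('pics/k.png',cv2.resize(im[u[1]-60:u[1]+60,u[0]-60:u[0]+60],None,fx=4,fy=4))"
```

```text
t 65.8 pos [0.5347 0.0661 0.1249] psi [180.   -0.   49.7] shift total [-0.01  0.03  2.72] turn total [ 0. -0.  0.] F [-0.4  0.6 -1.5] open 0.0594 30.0
```

View pics/k.png

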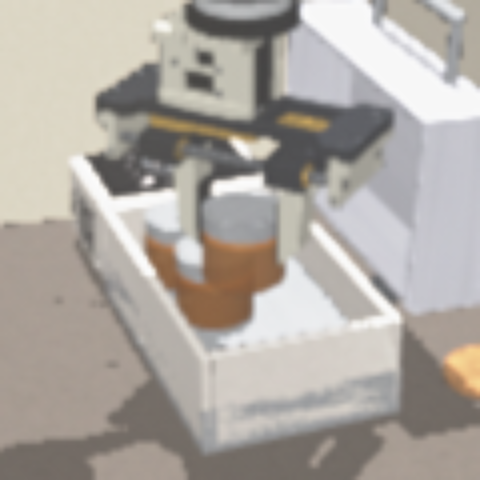

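The held jar is over the free right end of the well, with the other two standing beyond it. I'll lower it.

send_rows([
  [[0, 0, 0.5], [0, 0, 0]],
  [[0, 0, 0.5], [0, 0, 0]],
  [[0, 0, 0.5], [0, 0, 0]],
  [[0, 0, 0.4], [0, 0, 0]],
  [[0, 0, 0.3], [0, 0, 0]],
  [[0, 0, 0.2], [0, 0, 0]],
  [[0, 0, 0.15], [0, 0, 0]],
  [[0, 0, 0.1], [0, 0, 0]],
  [[0, 0, 0.04], [0, 0, 0]],
  [[0, 0, 0], [0, 0, 0]],
])

```text
time: 67.05
tool_pos: [0.5347, 0.0661, 0.0583]
tool_rot: [3.141, -0.001, 0.868]
contact_force: [-2.6, 0.2, 5.4]
opening: 0.0593
grip_force: 30.0
```

send_rows([
  [[0, 0, 0], [0, 0, 0]],
  [[0, 0, 0], [0, 0, 0]],
  [[0, 0, 0], [0, 0, 0]],
  [[0, 0, -0.3], [0, 0, 0]],
  [[0, 0, -0.5], [0, 0, 0]],
  [[0, 0, -0.9], [0, 0, 0]],
  [[0, 0, -0.9], [0, 0, 0]],
  [[0, 0, -0.9], [0, 0, 0]],
  [[0, 0, -0.9], [0, 0, 0]],
  [[0, 0, -0.9], [0, 0, 0]],
], gripper=0.43)

```text
time: 68.3
tool_pos: [0.5346, 0.066, 0.1918]
tool_rot: [3.141, -0.001, 0.868]
contact_force: [1.0, 0.4, 0.2]
opening: 0.0655
grip_force: 0.0
```

send_rows([
  [[-1, 0, -0.9], [0, 0, 0]],
  [[-1, 0, -0.9], [0, 0, 0]],
  [[-1, 0, -0.9], [0, 0, 0]],
  [[-1, 0, -0.9], [0, 0, 0]],
  [[-1, 0, -0.9], [0, 0, 0]],
  [[-1, 0, 0], [0, 0, 0]],
  [[-1, 0, 0], [0, 0, 0]],
  [[-1, 0, 0], [0, 0, 0]],
  [[0, 0, 0], [0, 0, 0]],
  [[0, 0, 0], [0, 0, 0]],
], gripper=-0.13)

```text
time: 69.55
tool_pos: [0.4056, -0.0863, 0.303]
tool_rot: [3.141, -0.001, 0.868]
contact_force: [0.5, 0.3, 0.1]
opening: 0.04
grip_force: 0.0
```

Run:
```python
from h import *
r=jars('l');well(r['top'][1])
P=cloud('top',r['top'][1]); c,s=np.cos(YW),np.sin(YW); X=(P[...,:2]-W0)@[c,s]; Y=(P[...,:2]-W0)@[-s,c]
m=(X>.07)&(X<.2)&(abs(Y)<.045)&(P[...,2]>.255)&(P[...,2]<.3); print("bar",m.sum(),X[m].mean(),X[m].min(),X[m].max(),P[m][:,2].mean(),P[m][:,2].max())
p=wp(.134,0); print(p); go(p[0],p[1],.34,97.7)
cv2.imwrite('pics/l.png',np.hstack([cv2.resize(r['top'][0][100:300,130:330],(400,400)),cv2.resize(r['side'][0][100:320,160:380],(400,400))]))
```

```text
green [ 0.6602 -0.2324  0.0993] 62
green [ 0.5166 -0.217   0.1019] 179
well 291 X -0.05 0.007 Y -0.095 -0.039 z 0.0893 0.0031
well 292 X -0.048 0.007 Y -0.026 0.029 z 0.0894 0.0028
well 296 X -0.052 0.003 Y 0.037 0.092 z 0.0896 0.0028
bar 158 0.13548859423086615 0.12977332149246187 0.14254916001634485 0.2752647363509068 0.2820359723085395
[0.67879175 0.15245415]
t 69.7 pos [ 0.4057 -0.0861  0.3027] psi [180.   -0.   49.8] shift total [14.34  2.18 -1.49] turn total [ 0.    -0.    -0.533] F [-0.5 -0.1  0.4] open 0.04 0.0
```

View pics/l.png

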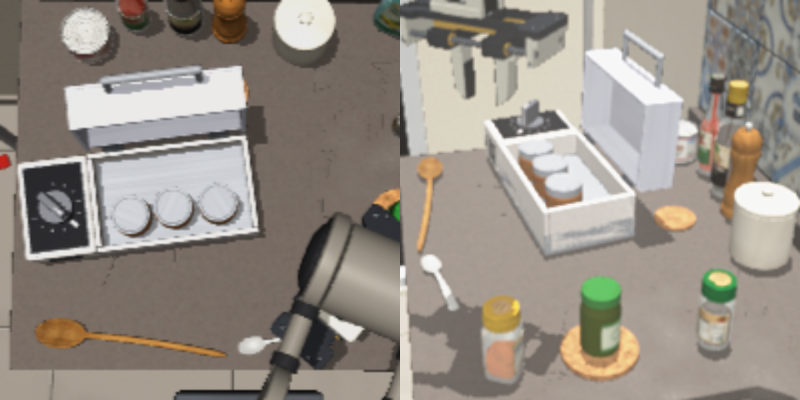

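All three flat jars stand upright in the well, the lid is open, and the pesto and spice jars are in place. Next I'll take the bar and shut the lid.

send_rows([
  [[0, 0, -0.1], [0, 0, -0.1066]],
  [[0, 0, -0.1], [0, 0, -0.1066]],
  [[0, 0, -0.1], [0, 0, -0.1066]],
  [[0, 0, -0.1], [0, 0, -0.1066]],
  [[0, 0, -0.1], [0, 0, -0.1066]],
  [[0, 0, -0.1], [0, 0, 0]],
  [[0.571, 0.869, 0], [0, 0, 0]],
  [[0.571, 0.869, 0], [0, 0, 0]],
  [[0.571, 0.869, 0], [0, 0, 0]],
  [[0.571, 0.869, 0], [0, 0, 0]],
])

```text
time: 70.9
tool_pos: [0.4845, -0.0174, 0.3174]
tool_rot: [-3.141, -0.0, 1.701]
contact_force: [0.2, 1.2, -0.4]
opening: 0.0401
grip_force: 0.0
```

send_rows([
  [[0.571, 0.869, 0], [0, 0, 0]],
  [[0.571, 0.869, 0], [0, 0, 0]],
  [[0.571, 0.869, 0], [0, 0, 0]],
  [[0.571, 0.869, 0], [0, 0, 0]],
  [[0.571, 0.869, 0], [0, 0, 0]],
  [[0.571, 0.869, 0], [0, 0, 0]],
  [[0.571, 0.869, 0], [0, 0, 0]],
  [[0.571, 0.869, 0], [0, 0, 0]],
  [[0.571, 0.869, 0], [0, 0, 0]],
  [[0.571, 0.869, 0], [0, 0, 0]],
])

```text
time: 72.15
tool_pos: [0.6805, 0.1534, 0.3171]
tool_rot: [-3.141, -0.0, 1.702]
contact_force: [0.5, 0.8, 0.2]
opening: 0.0399
grip_force: 0.0
```

```bash
python3 -c "
from h import *
p=wp(.1355,0);go(p[0],p[1],.258,97.7)"
```

```text
t 72.2 pos [0.6805 0.1534 0.3171] psi [-180.    -0.    97.5] shift total [-0.03 -0.01  2.36] turn total [-0.    -0.    -0.002] F [0.5 0.8 0.2] open 0.0399 0.0
```

send_rows([
  [[0, 0, 0.5], [0, 0, 0]],
  [[0, 0, 0.5], [0, 0, 0]],
  [[0, 0, 0.5], [0, 0, 0]],
  [[0, 0, 0.5], [0, 0, 0]],
  [[0, 0, 0.36], [0, 0, 0]],
  [[0, 0, 0], [0, 0, 0]],
  [[0, 0, 0], [0, 0, 0]],
  [[0, 0, 0], [0, 0, 0]],
  [[0, 0, 0], [0, 0, 0]],
  [[0, 0, 0], [0, 0, 0]],
])

```text
time: 73.4
tool_pos: [0.68, 0.1522, 0.2586]
tool_rot: [3.141, -0.0, 1.705]
contact_force: [0.0, -1.0, 0.7]
opening: 0.0402
grip_force: 0.0
```

send_rows([
  [[0, 0, 0], [0, 0, 0]],
  [[0, 0, 0], [0, 0, 0]],
  [[0, 0, 0], [0, 0, 0]],
  [[0, 0, 0], [0, 0, 0]],
  [[0, 0, 0], [0, 0, 0]],
  [[0, 0, 0], [0, 0, 0]],
  [[0, 0, 0], [0, 0, 0]],
  [[0, 0, 0], [0, 0, 0]],
  [[0, 0, 0], [0, 0, 0]],
  [[0, 0, 0], [0, 0, 0]],
], gripper=-1, force=15)

```text
time: 74.65
tool_pos: [0.68, 0.1522, 0.2587]
tool_rot: [3.141, -0.0, 1.705]
contact_force: [1.0, 0.1, 2.9]
opening: 0.0114
grip_force: 15.0
```

send_rows([
  [[0, -0.418, -0.116], [0, 0, 0]],
  [[0, -0.424, -0.093], [0, 0, 0]],
  [[0, -0.428, -0.07], [0, 0, 0]],
  [[0, -0.431, -0.047], [0, 0, 0]],
  [[0, -0.433, -0.023], [0, 0, 0]],
  [[0, -0.434, 0], [0, 0, 0]],
  [[0, -0.433, 0.023], [0, 0, 0]],
  [[0, -0.431, 0.047], [0, 0, 0]],
  [[0, -0.428, 0.07], [0, 0, 0]],
  [[0, -0.424, 0.093], [0, 0, 0]],
])

```text
time: 75.9
tool_pos: [0.5724, 0.1381, 0.2611]
tool_rot: [-3.141, -0.001, 1.705]
contact_force: [1.3, 3.0, -0.2]
opening: 0.0114
grip_force: 15.0
```

send_rows([
  [[0, -0.418, 0.116], [0, 0, 0]],
  [[0, -0.411, 0.138], [0, 0, 0]],
  [[0, -0.404, 0.16], [0, 0, 0]],
  [[0, -0.394, 0.181], [0, 0, 0]],
  [[0, -0.384, 0.202], [0, 0, 0]],
  [[0, -0.372, 0.223], [0, 0, 0]],
  [[0, -0.36, 0.243], [0, 0, 0]],
  [[0, -0.346, 0.262], [0, 0, 0]],
  [[0, -0.331, 0.28], [0, 0, 0]],
  [[0, -0.316, 0.298], [0, 0, 0]],
])

```text
time: 77.15
tool_pos: [0.4807, 0.1252, 0.2083]
tool_rot: [-3.142, 0.0, 1.705]
contact_force: [1.0, 4.2, -1.1]
opening: 0.0113
grip_force: 15.0
```

send_rows([
  [[0, -0.299, 0.314], [0, 0, 0]],
  [[0, -0.282, 0.33], [0, 0, 0]],
  [[0, -0.264, 0.344], [0, 0, 0]],
  [[0, -0.245, 0.358], [0, 0, 0]],
  [[0, -0.225, 0.371], [0, 0, 0]],
  [[0, -0.205, 0.382], [0, 0, 0]],
  [[0, -0.184, 0.393], [0, 0, 0]],
  [[0, -0.163, 0.402], [0, 0, 0]],
  [[0, -0.141, 0.411], [0, 0, 0]],
  [[0, -0.118, 0.418], [0, 0, 0]],
])

```text
time: 78.4
tool_pos: [0.4303, 0.1182, 0.1164]
tool_rot: [3.137, 0.0, 1.705]
contact_force: [4.0, 1.2, 21.4]
opening: 0.0115
grip_force: 15.0
```

send_rows([
  [[0, 0, 0], [0, 0, 0]],
  [[0, 0, 0], [0, 0, 0]],
  [[0, 0, 0], [0, 0, 0]],
  [[0, 0, -0.5], [0, 0, 0]],
  [[0, 0, -0.8], [0, 0, 0]],
  [[0, 0, -0.8], [0, 0, 0]],
  [[0, 0, -0.8], [0, 0, 0]],
  [[0, 0, -0.8], [0, 0, 0]],
  [[0, 0, -0.8], [0, 0, 0]],
  [[0, 0, -0.8], [0, 0, 0]],
], gripper=-0.35)

```text
time: 79.65
tool_pos: [0.4284, 0.1182, 0.2498]
tool_rot: [3.141, 0.0, 1.705]
contact_force: [-0.3, 0.4, -0.3]
opening: 0.0299
grip_force: 0.0
```

send_rows([
  [[-1, 0, 0], [0, 0, 0]],
  [[-1, 0, 0], [0, 0, 0]],
  [[-1, 0, 0], [0, 0, 0]],
  [[-1, 0, 0], [0, 0, 0]],
  [[-1, 0, 0], [0, 0, 0]],
  [[-1, 0, 0], [0, 0, 0]],
  [[-1, 0, 0], [0, 0, 0]],
  [[-1, 0, 0], [0, 0, 0]],
  [[-1, 0, 0], [0, 0, 0]],
  [[-1, 0, 0], [0, 0, 0]],
])

```text
time: 80.9
tool_pos: [0.462, -0.1303, 0.2491]
tool_rot: [3.141, 0.0, 1.705]
contact_force: [0.7, 0.0, 0.2]
opening: 0.0298
grip_force: 0.0
```

Run:
```python
from h import *
r=jars('m'); im,d=r['top']; P=cloud('top',d); c,s=np.cos(YW),np.sin(YW); X=(P[...,:2]-W0)@[c,s]; Y=(P[...,:2]-W0)@[-s,c]
for lo,hi in((-.07,-.03),(.03,.07)):
    m=(X>lo)&(X<hi)&(abs(Y)<.1); print("lid z",P[m][:,2].mean())
m=(abs(Y)<.045)&(X<-.105)&(X>-.13)&(P[...,2]>.1); print("bar",X[m].mean(),P[m][:,2].mean())
q=P[180:228,138:178].reshape(-1,3);q=q[(q[:,2]>.105)&(q[:,2]<.13)]; print("dial",cv2.minAreaRect(q[:,:2].astype(np.float32)*1000), "want long axis",7.7-137.5)
a=cv2.resize(im[170:232,130:192],(400,400),interpolation=cv2.INTER_CUBIC)
cv2.imwrite('pics/m.png',np.hstack([a,cv2.resize(r['side'][0][100:320,160:380],(400,400))]))
```

```text
green [ 0.6617 -0.2319  0.0998] 62
lid z 0.14181329777071297
lid z 0.14162116889543863
bar -0.11813376809314768 0.1328418468247997
dial ((524.9801635742188, 307.815185546875), (50.23567199707031, 12.90945053100586), 50.58684539794922) want long axis -129.8
```

View pics/m.png

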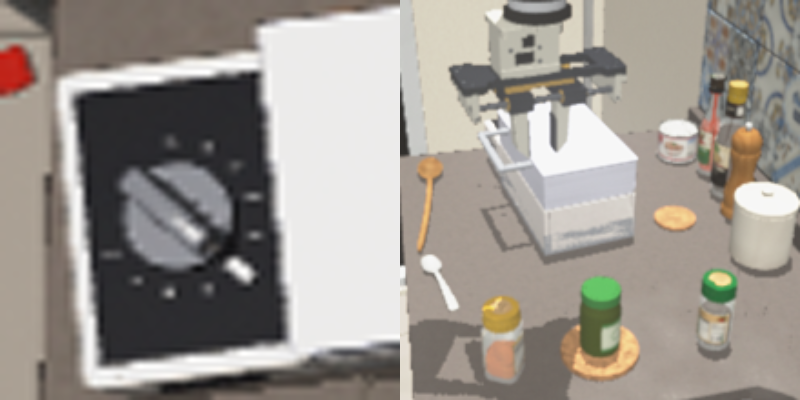

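Run:
```python
from h import *
r=np.load('pics/m_top.npz'); im=r['im']; g=im.min(2).astype(float); w=np.zeros_like(g); w[207:217,163:172]=np.clip(g[207:217,163:172]-110,0,None)
v,u=np.mgrid[:384,:512]; p=ray('top',(u*w).sum()/w.sum(),(v*w).sum()/w.sum(),.079); d=p[:2]-[.525,.3078]
print(p,np.hypot(*d),np.degrees(np.arctan2(d[1],d[0])))
```

```text
[0.50107172 0.28084927 0.079     ] 0.03604032308857354 -131.6003594158251
```

The lid is shut (level at 141 mm) and the pointer is within about 2° of the long mark. The pesto and spice jars are in place, so I'm handing in.

```bash
python3 -c "
from cell import robot
print(robot.hand_in())"
```

```text
the job is handed in; nothing more can be done
None
```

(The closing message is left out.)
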